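Swap the stain bottles in the slanted rack and press the ready button

TASK

The next class stains its slides in the opposite order: swap the brown and the blue-labelled dropper bottle in the slanted wooden rack, so that each ends fully seated in the place where the other one was, leaning in its holder and let go. Then press the green ready button on the rack fully down and release it, so that the next group knows the set is ready. Do not lay a bottle on its side, and leave the petri dish, vial and beaker where they are.

Things in the scene. Friction and masses are not known exactly. Their poses are not given: they have to be found in the camera images.
- rack: Fixed wooden rack. Origin on the table under it, midway between its two holders; +x to its back, +y to its left seen from the robot, z up; yawed up to 0.25 rad. Base 12 mm thick, x -45 to 85, y -90 to 198 mm. The holders lean 30 deg (0.524 rad) from vertical towards the robot: their axis, up along a bottle, is (-0.5, 0, 0.866) in this frame.
- bay_left (a point): Left holder, where the centre of a seated bottle's underside lies: (0, 45, 45) mm in the rack's frame; the point's axes are the rack's. A holder is a white tray 36 mm wide inside (y), side walls 16 mm and rear wall 12 mm high measured along the leaning axis, with two 50 mm steel rails on the robot's side on which the bottle lies.
- bay_right (a point): Right holder, the same, where the centre of a seated bottle's underside lies: (0, -45, 45) mm in the rack's frame.
- shelf_edge (a point): Middle of the upper front edge of the shelf above the holders, (0, -7.5, 171) mm in the rack's frame. The shelf is 8 mm thick, x 0 to 85, y -90 to 75 mm, and keeps a gripper from coming straight down on the bottles: go in and out along the holder's leaning axis.
- clear_spot (a point): Middle of a free patch of table in front of the rack, (-130, 0, 0) mm in its frame, free for 30 mm in x and 80 mm in y each way: room to stand a bottle upright meanwhile.
- brown_bottle: Dropper bottle of brown glass with black collar and red-brown rubber bulb, 29 mm diameter, 96 mm long, 55 g. Origin: centre of its underside; z along the bottle to the bulb. The glass up to 62 mm is solid, grip it there (about 45 mm up); the dropper above is not for gripping. Starts in one of the two holders.
- blue_bottle: Dropper bottle of clear glass with pale blue contents and a blue-edged label, black collar and red-brown bulb, 29 mm diameter, 96 mm long, 55 g. Origin: centre of its underside; z along the bottle to the bulb. Grip the glass below 62 mm (about 45 mm up). Starts in the other holder.
- ready (a joint): Green round spring push button (32 mm diameter) in a black housing on the rack's base, left of the holders: 0 when up, 0.006 m fully down, about 5 N.
- ready_top (a point): Centre of the top face of the green button; it is pressed straight down.
- dish: Petri dish with dark specks, 92 mm diameter, 14 mm high, standing on the rack's shelf; origin at the centre of its underside. Leave alone.
- vial: Sample vial with white cap, 25 mm diameter, 57 mm high, standing beyond the rack's left end; origin at the centre of its underside. Leave alone.
- beaker: Clear plastic beaker, 65 mm diameter, 65 mm high, standing on the table to the right; origin at the centre of its underside. Leave alone.

How it is judged (in metres and radians):
On the way, in this order (a step that is already met when the one before it is completed fails the run):
1. each bottle is seated in the holder where the other one was, and let go (((distance between brown_bottle and bay_left below 0.01 m and angle between brown_bottle's own z axis and vertical between 0.4 and 0.65 rad and distance between blue_bottle and bay_right below 0.01 m and angle between blue_bottle's own z axis and vertical between 0.4 and 0.65 rad) or (distance between brown_bottle and bay_right below 0.01 m and angle between brown_bottle's own z axis and vertical between 0.4 and 0.65 rad and distance between blue_bottle and bay_left below 0.01 m and angle between blue_bottle's own z axis and vertical between 0.4 and 0.65 rad)) and distance of each of brown_bottle, blue_bottle from where it was at the start of the episode above 0.06 m and contact force between the fingers and brown_bottle below 0.3 N and contact force between the fingers and blue_bottle below 0.3 N), for 0.3 s.
2. the ready button is pressed fully down (value of joint ready above 0.005 m), for 0.02 s.
At the end, for the whole second after the job is handed in: Each bottle lies in the other's starting holder: underside centre within 10 mm of the holder's point, leaning 23 to 37 deg, let go, at rest (below 0.02 m/s); after the swap the ready button was pressed at least 5 of its 6 mm and is up again (within 1 mm) (all of step 1 and linear speed of each of brown_bottle, blue_bottle below 0.02 m/s and value of joint ready below 0.001 m); the robot touches nothing.
It fails at once if a bottle is laid or knocked over on its side (more than 70 deg from vertical) (angle between any of brown_bottle, blue_bottle's own z axis and vertical above 1.22 rad).
It fails at once if the petri dish is moved more than 25 mm (distance of dish from where it was at the start of the episode above 0.025 m).
It fails at once if the sample vial is moved more than 25 mm (distance of vial from where it was at the start of the episode above 0.025 m).
It fails at once if the beaker is moved more than 25 mm (distance of beaker from where it was at the start of the episode above 0.025 m).
It also fails if it takes over 67 s, if anything falls off the work surface, if the arm or the gripper's body presses on something with over 40 N, if the wrist force passes 120 N, or if a joint passes its speed limit or range.

ROBOT

A 6-joint arm with a two-finger parallel gripper is mounted at the origin on a cart in front of the work surface, level with it; the furniture and walls round the work are solid. World frame = base frame: x ahead of the robot, y to its left, z up, the work surface at z = 0. Lengths are in m, angles in degrees, forces in N, time in s.
With the tool pointing down it reaches from about 0.375 to 0.9 m from the base axis. Payload 3.1 kg.
Tool frame: the origin (TCP) lies on the centre line of the jaws, within the pads' length; the fingertips stand 8 mm ahead of it and the grasp point (between the pads) lies 11 mm behind it; z points along the fingers, y is the direction in which the jaws open and shut (so a half turn about z gives the same grasp; the last joint's range is limited). The gripper opens to 87 mm and grips with 3 to 60 N. Pads are 19 mm wide; open, the fingers measure 117 mm over their backs; the gripper's body (75 mm by 190 mm) begins 51 mm behind the grasp point.
Start: joints at [54.46, 30.224, 82.088, -0, 67.689, -10.227], TCP at [0.267, 0.565, 0.231] pointing down, gripper open.
Joint ranges: [-176.69, 176.69], [-43.24, 126.21], [12.49, 139.97], [-82, 262], [0, 151.66], [-163.58, 163.58]. Speed limits (degrees/s): [159.86, 159.86, 180, 180, 180, 180].

INTERFACE

Orientations are given as a 3x3 rotation matrix whose columns are the frame's x, y, z axes.
In Python, from rig import * gives the robot as it stands. The module is installed in compiled form; this text tells all that it offers.
- The arm moves only by the tool arm_command, never from a script. Its argument "commands" is a list of rows, each an object with "translation": the shift along the tool's x, y, z scaled (see below), a list of three; "dr": the turn, a rotation vector about the tool's x, y, z scaled (see below), a list of three; "jaw": the closure, from 0 (fully open) to 1 (shut). In form: [{"translation": [x, y, z], "dr": [ax, ay, az], "jaw": jaw}, ...]. A call has 1 to 12 rows; each row shifts and turns the commanded pose from where the row before left it, along the tool's axes as they then stand; what a row does not reach is not made up. The controller multiplies each number of a shift by 25 mm and each number of a turn by 6 degrees. A row lasts 1/12 s, in which the tool goes at most 41.7 mm and 7.16 degrees, less where a joint would pass 70% of its speed; a pose out of reach is approached as far as the arm can. A call with a number of a shift or a turn outside -1 to 1 is refused whole. A call with a gripper value outside its range is refused whole. The fingers move at their own pace and stop on an object; the grip force is fixed at half the most. Time passes only in rows, so rows that do not move let the fingers close. It gives the time, the measured TCP pose, the force and the opening at its end, in the units of the state.
- read_state(): the state, without advancing time (a new reading comes with each control period).
- capture(name): name is "scene" or "top" or "wrist"; returns (picture, depth): 480x640x3 uint8, red, green, blue; 480x640 float32, m along the optical axis (not along the pixel's ray), 0 where there is no reading.
- camera_model(name): a dict with "intrinsics" (3x3 intrinsics, pixels), "k1" (the pictures are not rectified: a ray, as slopes to the right and down, at radius r is drawn at 1 + k1 r^2 times it, then the intrinsics apply), "pose" (4x4, takes a point from camera to world coordinates); the wrist camera has in their place "mount" (4x4, takes a point from camera to tool coordinates, whose origin is the TCP and whose axes are the flange's). Camera axes: x right, y down, z forward; pixel columns grow to the right and rows downward; lengths in m; the calibration is good to about 2 mm. A picture is of the moment at which its call begins: read the wrist's pose just before it. camera_model takes no time and is no camera call.
- hand_in(): hands the job in, once; it reports no verdict.
The state is a dict: "time_s": time; "joint_positions": joint angles; "qvel": joint speeds; "tau": joint torques, N m; "position": TCP position; "tcp_rot": TCP orientation; "force": force on the tool from outside, world axes, zero at the start; "moment": the same for the moment, N m; "opening": opening from 0.0 (shut) to 1.0 (fully open).
Only numpy, scipy, OpenCV 4.12 (cv2) and the standard library are available. Lean on these libraries where they do the work, as an engineer would, in place of code of your own. Each camera call takes 0.05 s, during which the arm holds its last target.

## Working session

There is one attempt and no reset: what is moved stays moved. The work goes in short steps, Python scripts to look and compute and a tool call to move; the robot and the scene stay as the last step left them, time stands still between calls to the robot, and variables do not carry over. Pictures are saved under pics/ and viewed, and the job is handed in when it is done.

Besides the shell and the picture viewer there is one more tool, called after "Emit:" in YAML: its name, and indented under it one key for each argument. arm_command: Moves the arm, as the interface text tells. Its arguments: {"type":"object","properties":{"commands":{"type":"array"}},"required":["commands"]}

```bash
mkdir -p pics; python3 - <<'E'
from rig import *
import cv2,numpy as np
s=read_state(); print({k:np.round(v,4).tolist() if not isinstance(v,float) else v for k,v in s.items()})
for n in ["scene","top"]:
    p,d=capture(n); cv2.imwrite(f"pics/{n}0.png",p[:,:,::-1]); np.save(f"pics/{n}0.npy",d)
    m=camera_model(n); print(n,{k:np.round(v,4).tolist() for k,v in m.items()})
print(np.round(camera_model("wrist")["mount"],4))
E
```

```text
{'time_s': 0.0, 'joint_positions': [54.4611, 30.2781, 82.156, 0.0002, 67.6876, -10.2293], 'qvel': [0.0553, 0.0325, 0.0039, -0.0061, -0.0434, 0.0246], 'tau': [0.0, -44.0038, -17.6596, 0.0633, 0.0581, -0.0001], 'position': [0.2668, 0.5644, 0.2296], 'tcp_rot': [[-0.904, 0.4275, -0.0012], [0.4275, 0.904, -0.0017], [0.0004, -0.0021, -1.0]], 'force': [0.247, 0.6944, 0.6012], 'moment': [0.0125, 0.0132, 0.0287], 'opening': 0.998408335309957}
scene {'intrinsics': [[462.182, 0.0, 318.4637], [0.0, 462.182, 238.7313], [0.0, 0.0, 1.0]], 'k1': 0.0219, 'pose': [[0.4149, -0.5199, 0.7467, -0.1769], [-0.9098, -0.2493, 0.3319, -0.261], [0.0136, -0.8171, -0.5764, 0.7077], [0.0, 0.0, 0.0, 1.0]]}
top {'intrinsics': [[434.2765, 0.0, 321.3592], [0.0, 434.2765, 239.1876], [0.0, 0.0, 1.0]], 'k1': -0.0686, 'pose': [[0.0151, -0.9936, 0.1117, 0.4574], [-0.9999, -0.0158, -0.005, 0.0811], [0.0068, -0.1116, -0.9937, 1.1073], [0.0, 0.0, 0.0, 1.0]]}
[[ 0.000e+00 -9.693e-01 -2.459e-01  6.710e-02]
 [ 1.000e+00 -2.000e-04  8.000e-04 -3.000e-04]
 [-9.000e-04 -2.459e-01  9.693e-01 -1.538e-01]
 [ 0.000e+00  0.000e+00  0.000e+00  1.000e+00]]
```

View pics/scene0.png

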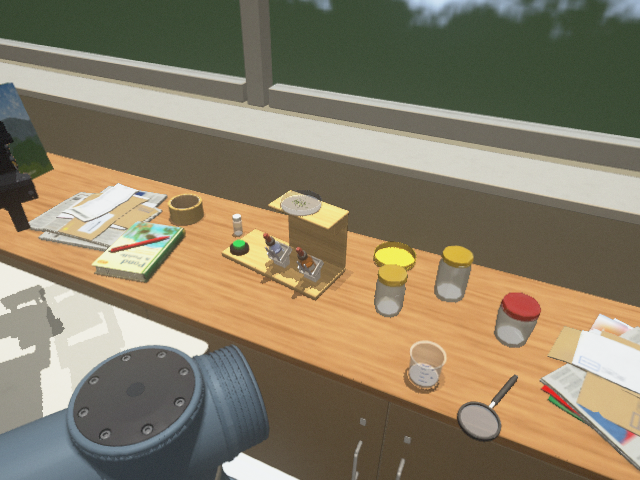

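View pics/top0.png

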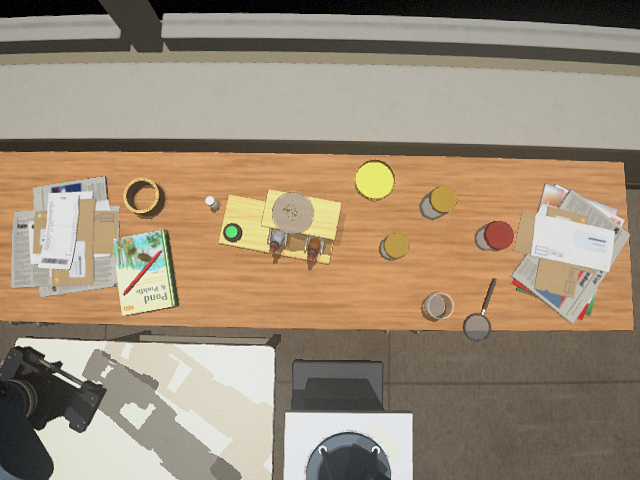

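Brown bottle is in the right holder (scene ~308,265; top ~313,245), and blue is in the left one (scene ~272,247; top ~277,240). The button is at top (232,232). I'll enlarge both views.

```bash
python3 - <<'E'
import cv2
t=cv2.imread("pics/top0.png")[170:290,200:360]; cv2.imwrite("pics/top0c.png",cv2.resize(t,None,fx=5,fy=5,interpolation=cv2.INTER_CUBIC))
t=cv2.imread("pics/scene0.png")[180:300,210:370]; cv2.imwrite("pics/scene0c.png",cv2.resize(t,None,fx=5,fy=5,interpolation=cv2.INTER_CUBIC))
E
```

```text
(no output)
```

View pics/top0c.png

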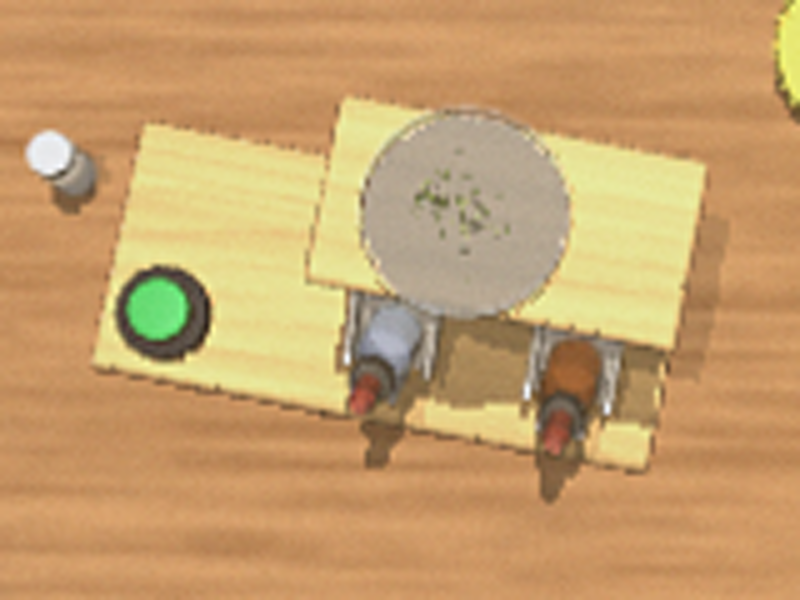

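View pics/scene0c.png

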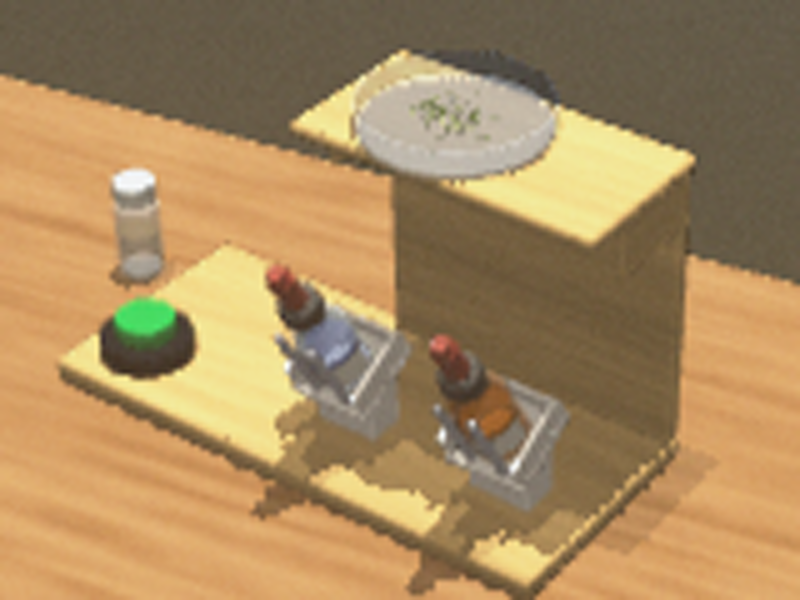

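```bash
cat > h.py <<'E'
import numpy as np,cv2
from scipy.spatial.transform import Rotation as R
from rig import *
def proj(m,P,T=None):
    T=m["pose"] if T is None else T
    c=(np.atleast_2d(P)-T[:3,3])@T[:3,:3]
    s=c[:,:2]/c[:,2:]; r2=(s**2).sum(1,keepdims=True); s=s*(1+m["k1"]*r2)
    K=m["intrinsics"]; return s*[K[0,0],K[1,1]]+[K[0,2],K[1,2]]
E
python3 - <<'E'
from h import *
from scipy.optimize import least_squares
top=[((-45,198,12),(95,367)),((85,198,12),(145,123)),((-45,-90,12),(645,470)),((0,75,171),(307,278)),((85,75,171),(343,98)),((85,-90,171),(706,165)),((0,-90,171),(672,346))]
sc=[((-45,198,12),(61,364)),((85,198,12),(230,247)),((0,75,171),(293,125)),((0,-90,171),(595,240)),((85,-90,171),(692,158)),((85,75,171),(403,50)),((-45,-90,12),(530,588))]
data=[]
for n,l,o in (("top",top,(200,170)),("scene",sc,(210,180))):
    P=np.array([a for a,b in l])/1e3; u=(np.array([b for a,b in l])+.5)/5-.5+o
    data.append((n,camera_model(n),P,u))
def f(p,w=(0,1)):
    c,s=np.cos(p[2]),np.sin(p[2]); r=[]
    for i in w:
        n,m,P,u=data[i]
        W=P@np.array([[c,s,0],[-s,c,0],[0,0,1]])+[p[0],p[1],0]
        r.append((proj(m,W)-u).ravel())
    return np.concatenate(r)
for w in ((0,),(1,),(0,1)):
    q=least_squares(f,[.6,.1,0.1],kwargs=dict(w=w),loss="soft_l1"); print(w,q.x,np.round(f(q.x,w),1).tolist())
x=q.x
D=np.load("pics/top0.npy"); 
# depth check points
m=data[0][1];K=m["intrinsics"]
for u,v in ((232,232),(320,200),(240,215),(300,290)):
    s=np.array([(u-K[0,2])/K[0,0],(v-K[1,2])/K[1,1]]); s=s/(1+m["k1"]*(s@s)); 
    print(u,v,np.round(m["pose"]@np.r_[s*D[v,u],D[v,u],1],4))
E
```

```text
(0,) [ 0.57723874  0.13603639 -0.1689498 ] [-0.9, 0.1, -0.3, -0.4, 0.6, 0.4, -0.8, 0.6, -0.3, -1.0, 0.9, -0.8, 0.7, 0.8]
(1,) [ 0.57706957  0.13268616 -0.1750182 ] [-0.9, -0.5, -0.3, -0.7, -0.7, -0.1, 0.2, 0.9, 2.0, -0.2, 0.3, -0.1, 0.1, 0.1]
(0, 1) [ 0.57746628  0.1344947  -0.16942685] [-0.3, 0.0, 0.3, -0.5, 1.2, 0.4, -0.1, 0.5, 0.4, -1.1, 1.6, -0.9, 1.4, 0.8, -1.6, -0.5, -1.2, -0.8, -1.5, -0.3, -0.4, 0.5, 1.3, -0.6, -0.6, -0.3, -0.4, -0.3]
232 232 [0.5925 0.299  0.0338 1.    ]
320 200 [0.6489 0.0807 0.1715 1.    ]
240 215 [0.6393 0.2845 0.0125 1.    ]
300 290 [4.514e-01 1.276e-01 8.000e-04 1.000e+00]
```

```bash
cat >> h.py <<'E'
from scipy.optimize import least_squares
RX,RY,YAW=0.5775,0.1345,-0.170
try:
    import json; RX,RY,YAW=json.load(open("rack.json"))
except Exception: pass
def rackR(): return R.from_euler("z",YAW).as_matrix()
def w(p): return rackR()@(np.array(p)/1e3)+[RX,RY,0]      # rack mm -> world
def rk(P): return (rackR().T@(np.array(P)-[RX,RY,0]))*1e3
def tilt(deg=30):  # tool orientation, lean deg
    t=np.radians(deg); z=np.array([np.sin(t),0,-np.cos(t)]); y=np.array([0,1,0]); x=np.cross(y,z)
    return rackR()@np.c_[x,y,z]
def onaxis(y,along,n=0): # rack mm point
    return np.array([-.5*along+.866*n,y,45+.866*along+.5*n])
def plan(p,Rt,N):
    s=read_state(); p0=np.array(s["position"]);R0=np.array(s["tcp_rot"])
    dr=R.from_matrix(R0.T@Rt).as_rotvec()/N
    st=R.from_rotvec(dr).as_matrix(); A=np.zeros((3,3)); Rc=R0.copy()
    for i in range(N): A+=Rc; Rc=Rc@st
    t=np.linalg.solve(A,p-p0)
    print("N",N,"translation",np.round(t/.025,3).tolist(),"dr",np.round(np.degrees(dr)/6,3).tolist(),"max?",np.linalg.norm(t)*1e3,np.degrees(np.linalg.norm(dr)))
def st():
    s=read_state(); print("t",round(s["time_s"],2),"rack mm",np.round(rk(s["position"]),1),"err rot deg vs tilt30",np.round(np.degrees(R.from_matrix(np.array(s["tcp_rot"]).T@tilt()).as_rotvec()),2),"F",np.round(s["force"],1),"open",round(s["opening"],3),"q",np.round(s["joint_positions"],0))
E
python3 - <<'E'
from h import *
print(camera_model("wrist")["intrinsics"],camera_model("wrist")["k1"])
print(w(onaxis(0,200)))
plan(w(onaxis(0,200)),tilt(),24); st()
E
```

```text
[[391.88152991   0.         320.20246989]
 [  0.         391.88152991 239.24748062]
 [  0.           0.           1.        ]] -0.036371166094869095
[0.47894152 0.15141823 0.2182    ]
N 24 translation [-0.535, -0.549, 0.151] dr [-0.029, -0.207, -0.105] max? 19.525343442410836 1.4061677085261788
t 0.1 rack mm [-378.9  371.2  229.7] err rot deg vs tilt30 [ -4.18 -29.85 -15.19] F [0.3 0.5 0.1] open 1.001 q [ 54.  30.  82.  -0.  68. -10.]
```

Emit:
arm_command:
  commands:
    - {"translation": [-0.535,-0.549,0.151],"dr": [-0.029,-0.207,-0.105],"jaw": 0}
    - {"translation": [-0.535,-0.549,0.151],"dr": [-0.029,-0.207,-0.105],"jaw": 0}
    - {"translation": [-0.535,-0.549,0.151],"dr": [-0.029,-0.207,-0.105],"jaw": 0}
    - {"translation": [-0.535,-0.549,0.151],"dr": [-0.029,-0.207,-0.105],"jaw": 0}
    - {"translation": [-0.535,-0.549,0.151],"dr": [-0.029,-0.207,-0.105],"jaw": 0}
    - {"translation": [-0.535,-0.549,0.151],"dr": [-0.029,-0.207,-0.105],"jaw": 0}
    - {"translation": [-0.535,-0.549,0.151],"dr": [-0.029,-0.207,-0.105],"jaw": 0}
    - {"translation": [-0.535,-0.549,0.151],"dr": [-0.029,-0.207,-0.105],"jaw": 0}
    - {"translation": [-0.535,-0.549,0.151],"dr": [-0.029,-0.207,-0.105],"jaw": 0}
    - {"translation": [-0.535,-0.549,0.151],"dr": [-0.029,-0.207,-0.105],"jaw": 0}
    - {"translation": [-0.535,-0.549,0.151],"dr": [-0.029,-0.207,-0.105],"jaw": 0}
    - {"translation": [-0.535,-0.549,0.151],"dr": [-0.029,-0.207,-0.105],"jaw": 0}

```text
time_s: 1.1
position: [0.3586, 0.3505, 0.2026]
tcp_rot: [[-0.92, 0.301, 0.252], [0.295, 0.953, -0.061], [-0.259, 0.018, -0.966]]
force: [-0.5, 0.7, -0.7]
opening: 1.0
```

Emit:
arm_command:
  commands:
    - {"translation": [-0.535,-0.549,0.151],"dr": [-0.029,-0.207,-0.105],"jaw": 0}
    - {"translation": [-0.535,-0.549,0.151],"dr": [-0.029,-0.207,-0.105],"jaw": 0}
    - {"translation": [-0.535,-0.549,0.151],"dr": [-0.029,-0.207,-0.105],"jaw": 0}
    - {"translation": [-0.535,-0.549,0.151],"dr": [-0.029,-0.207,-0.105],"jaw": 0}
    - {"translation": [-0.535,-0.549,0.151],"dr": [-0.029,-0.207,-0.105],"jaw": 0}
    - {"translation": [-0.535,-0.549,0.151],"dr": [-0.029,-0.207,-0.105],"jaw": 0}
    - {"translation": [-0.535,-0.549,0.151],"dr": [-0.029,-0.207,-0.105],"jaw": 0}
    - {"translation": [-0.535,-0.549,0.151],"dr": [-0.029,-0.207,-0.105],"jaw": 0}
    - {"translation": [-0.535,-0.549,0.151],"dr": [-0.029,-0.207,-0.105],"jaw": 0}
    - {"translation": [-0.535,-0.549,0.151],"dr": [-0.029,-0.207,-0.105],"jaw": 0}
    - {"translation": [-0.535,-0.549,0.151],"dr": [-0.029,-0.207,-0.105],"jaw": 0}
    - {"translation": [-0.535,-0.549,0.151],"dr": [-0.029,-0.207,-0.105],"jaw": 0}

```text
time_s: 2.1
position: [0.4792, 0.1508, 0.2182]
tcp_rot: [[-0.853, 0.17, 0.493], [0.148, 0.985, -0.084], [-0.5, 0.001, -0.866]]
force: [-1.0, 0.3, 0.6]
opening: 0.994
```

Emit:
arm_command:
  commands:
    - {"translation": [0,0,0],"dr": [0,0,0],"jaw": 0}
    - {"translation": [0,0,0],"dr": [0,0,0],"jaw": 0}

```text
time_s: 2.27
position: [0.4791, 0.1509, 0.2181]
tcp_rot: [[-0.853, 0.173, 0.492], [0.151, 0.985, -0.084], [-0.499, 0.002, -0.866]]
force: [-1.7, 0.1, 0.4]
opening: 1.001
```

```bash
cat >> h.py <<'E'
def snap(name,cam="wrist"):
    s=read_state(); p,d=capture(cam); cv2.imwrite(f"pics/{name}.png",p[:,:,::-1]); np.save(f"pics/{name}_d.npy",d)
    T=np.eye(4); T[:3,:3]=s["tcp_rot"]; T[:3,3]=s["position"]
    m=camera_model(cam); C=T@m["mount"] if cam=="wrist" else m["pose"]; np.save(f"pics/{name}_T.npy",C); return p,d,C
E
python3 - <<'E'
from h import *
st(); p,d,C=snap("w1")
E
```

```text
t 2.27 rack mm [-99.8  -0.4 218.1] err rot deg vs tilt30 [ 0.01 -0.04 -0.24] F [-1.7  0.1  0.4] open 1.001 q [ 11.  17. 119. -33.  18. -40.]
```

View pics/w1.png

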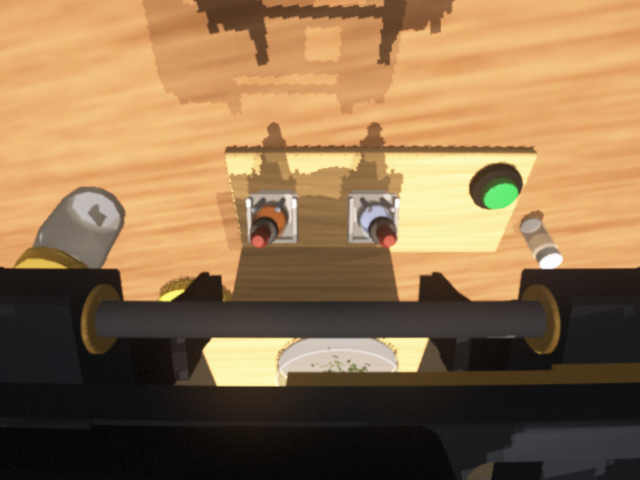

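```bash
python3 - <<'E'
from h import *
im=cv2.imread("pics/w1.png"); C=np.load("pics/w1_T.npy"); m=camera_model("wrist")
def pr(pts): return proj(m,[w(p) for p in pts],C)
S=4; x0,y0=210,130
big=cv2.resize(im[130:270,210:410],None,fx=S,fy=S,interpolation=cv2.INTER_CUBIC)
def dot(p,c):
    for u in pr(p):
        cv2.circle(big,tuple(np.round((u-[x0,y0]+.5)*S).astype(int)),3,c,-1)
print(np.round(pr([(-45,198,12),(-45,-90,12),(85,198,12)]),1))
cv2.imwrite("pics/w1big.png",big)
for y in (-45,45):
    dot([onaxis(y,a) for a in (0,20,40,62,96)],(0,255,0))
    dot([onaxis(y+s*18,16,n) for s in (-1,1) for n in (-14,14)],(255,0,255))
    for s in (-1,1): dot([onaxis(y+s*14.5,62,0)],(255,255,0))
cv2.imwrite("pics/w1o.png",big)
for n,a in (("l",(480,130)),("r",(210,130))):
    cv2.imwrite(f"pics/w1{n}.png",cv2.resize(im[a[1]:a[1]+140,a[0]:a[0]+90],None,fx=4,fy=4,interpolation=cv2.INTER_CUBIC))
E
```

```text
[[538.  153.4]
 [220.5 154.1]
 [494.9 252.5]]
```

View pics/w1o.png

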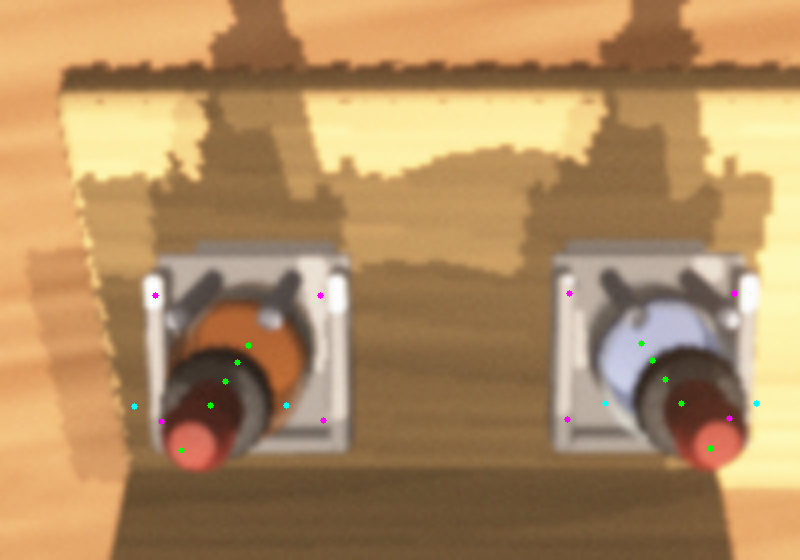

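View pics/w1big.png

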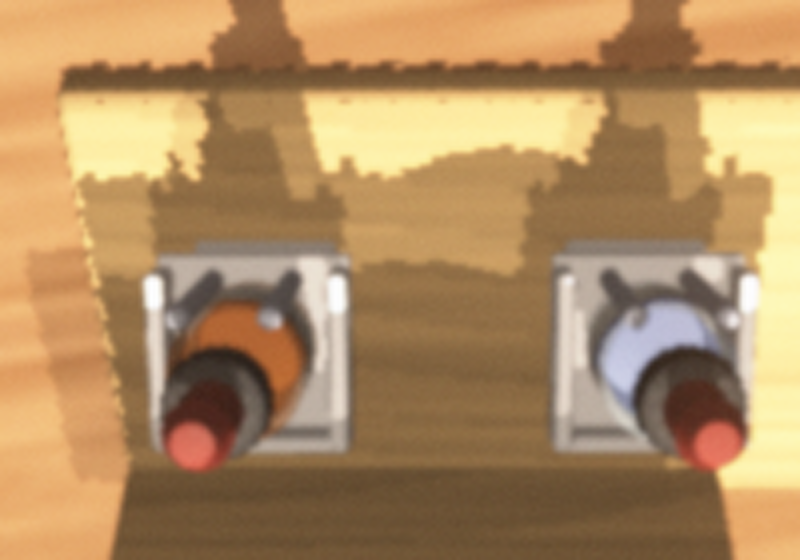

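View pics/w1l.png

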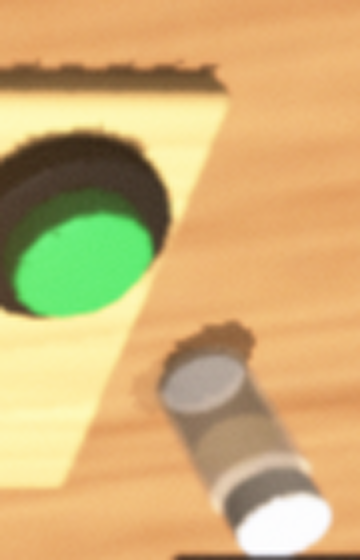

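Bulb tips land at (258,241) for brown and (389,240) for blue. That puts them about 2 px right of and 1 px above the model, so the rack sits 1.8 mm further left and 1 mm nearer. I'll correct for that and go to pre-grasp.

```bash
echo '[0.5768,0.1364,-0.170]'>rack.json; python3 - <<'E'
from h import *
plan(w(onaxis(-45,125)),tilt(),8)
E
```

```text
N 8 translation [0.003, -0.217, 0.372] dr [0.001, -0.001, -0.004] max? 10.769499092301839 0.023314308037465092
```

Emit:
arm_command:
  commands:
    - {"translation": [0.003,-0.217,0.372],"dr": [0.001,-0.001,-0.004],"jaw": 0.3}
    - {"translation": [0.003,-0.217,0.372],"dr": [0.001,-0.001,-0.004],"jaw": 0.3}
    - {"translation": [0.003,-0.217,0.372],"dr": [0.001,-0.001,-0.004],"jaw": 0.3}
    - {"translation": [0.003,-0.217,0.372],"dr": [0.001,-0.001,-0.004],"jaw": 0.3}
    - {"translation": [0.003,-0.217,0.372],"dr": [0.001,-0.001,-0.004],"jaw": 0.3}
    - {"translation": [0.003,-0.217,0.372],"dr": [0.001,-0.001,-0.004],"jaw": 0.3}
    - {"translation": [0.003,-0.217,0.372],"dr": [0.001,-0.001,-0.004],"jaw": 0.3}
    - {"translation": [0.003,-0.217,0.372],"dr": [0.001,-0.001,-0.004],"jaw": 0.3}
    - {"translation": [0,0,0],"dr": [0,0,0],"jaw": 0.3}
    - {"translation": [0,0,0],"dr": [0,0,0],"jaw": 0.3}

```text
time_s: 3.15
position: [0.5076, 0.1034, 0.1531]
tcp_rot: [[-0.854, 0.167, 0.493], [0.144, 0.986, -0.084], [-0.5, -0.001, -0.866]]
force: [0.0, -0.9, -0.2]
opening: 0.697
```

```bash
cat >> h.py <<'E'
def overlay(name,ys,box,S=4,out=None):
    im=cv2.imread(f"pics/{name}.png"); C=np.load(f"pics/{name}_T.npy"); m=camera_model("wrist")
    x0,y0,x1,y1=box; big=cv2.resize(im[y0:y1,x0:x1],None,fx=S,fy=S,interpolation=cv2.INTER_CUBIC)
    def dot(p,c):
        for u in proj(m,[w(q) for q in p],C): cv2.circle(big,tuple(np.round((u-[x0,y0]+.5)*S).astype(int)),3,c,-1)
    for y in ys:
        dot([onaxis(y,a) for a in (62,96)],(0,255,0))
        dot([onaxis(y+s*18,16,-14) for s in (-1,1)],(255,0,255))
        for s in (-1,1): dot([onaxis(y+s*14.5,62,0)],(255,255,0))
    cv2.imwrite(f"pics/{name}o.png",big)
E
python3 - <<'E'
from h import *
st(); snap("w2"); overlay("w2",(-45,45),(240,120,440,280))
E
```

```text
t 3.15 rack mm [-62.6 -44.3 153.1] err rot deg vs tilt30 [ 0.03 -0.02  0.12] F [ 0.  -0.9 -0.2] open 0.697 q [  3.  26. 122. -67.   7. -12.]
```

View pics/w2o.png

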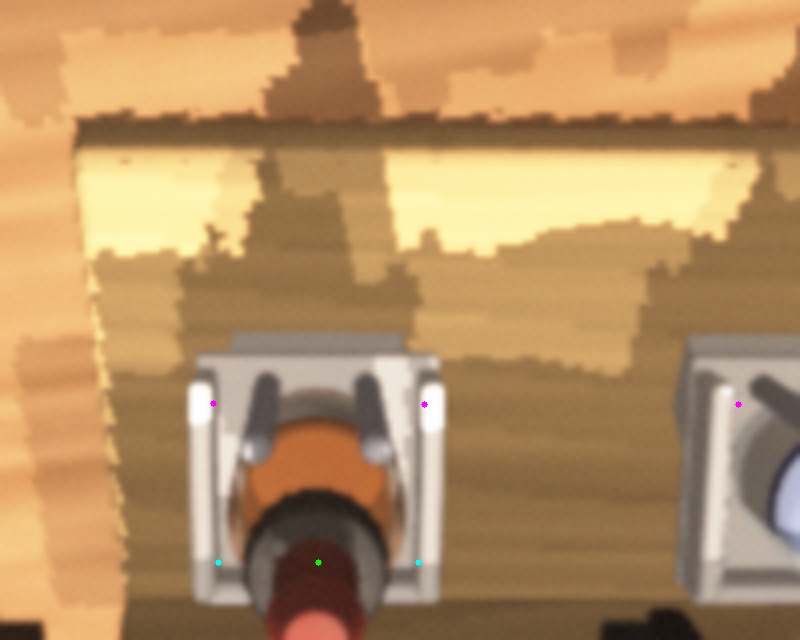

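```bash
cat > log.py <<'E'
from h import *
import json,sys
s=read_state(); open("samples.txt","a").write(json.dumps({k:np.array(s[k]).tolist() for k in("joint_positions","position","tcp_rot")})+"\n"); st()
E
python3 log.py; python3 - <<'E'
from h import *
s=read_state();print(s["joint_positions"],s["position"],s["tcp_rot"])
E
```

```text
t 3.2 rack mm [-62.6 -44.1 153.5] err rot deg vs tilt30 [0.05 0.03 0.1 ] F [-0.5 -0.7 -0.1] open 0.696 q [  3.  26. 122. -67.   7. -12.]
[  2.74649385  25.77881152 122.20088134 -67.42255297   6.67529928
 -11.96240453] [0.50768451 0.10351787 0.15354172] [[-8.53585838e-01  1.67270889e-01  4.93367679e-01]
 [ 1.44771851e-01  9.85910970e-01 -8.37894416e-02]
 [-5.00432141e-01 -9.57286857e-05 -8.65775758e-01]]
```

Emit:
arm_command:
  commands:
    - {"translation": [0,0,-1],"dr": [0,0,0],"jaw": 0.3}
    - {"translation": [0,0,-1],"dr": [0,0,0],"jaw": 0.3}
    - {"translation": [0,0,0],"dr": [0,0,0],"jaw": 0.3}

```text
time_s: 3.45
position: [0.4932, 0.1049, 0.1824]
tcp_rot: [[-0.85, 0.171, 0.498], [0.146, 0.985, -0.089], [-0.506, -0.003, -0.863]]
force: [0.1, 0.1, 0.7]
opening: 0.701
```

```bash
python3 log.py
```

```text
t 3.45 rack mm [-77.1 -45.2 182.4] err rot deg vs tilt30 [-0.17  0.38 -0.01] F [0.1 0.1 0.7] open 0.701 q [  3.  21. 123. -46.   9. -33.]
```

Emit:
arm_command:
  commands:
    - {"translation": [0,0,-1],"dr": [0,0,0],"jaw": 0.3}
    - {"translation": [0,0,-1],"dr": [0,0,0],"jaw": 0.3}
    - {"translation": [0,0,-1],"dr": [0,0,0],"jaw": 0.3}
    - {"translation": [0,0,0],"dr": [0,0,0],"jaw": 0.3}

```text
time_s: 3.78
position: [0.4574, 0.1111, 0.2468]
tcp_rot: [[-0.848, 0.17, 0.501], [0.145, 0.985, -0.09], [-0.509, -0.003, -0.861]]
force: [1.3, 0.8, 0.1]
opening: 0.701
```

```bash
python3 log.py; python3 - <<'E'
from h import *
import json
S=[json.loads(l) for l in open("samples.txt")]
S.append(dict(joint_positions=[54.4611,30.2781,82.156,.0002,67.6876,-10.2293],position=[.2668,.5644,.2296],tcp_rot=[[-0.904, 0.4275, -0.0012], [0.4275, 0.904, -0.0017], [0.0004, -0.0021, -1.0]]))
for s in S:
  q=np.radians(s["joint_positions"]);p=np.array(s["position"]);M=np.array(s["tcp_rot"])
  # base z, q2,q3 about y ; link up; wrist: roll about forearm, pitch y, roll
  Rz=lambda a:R.from_euler("z",a).as_matrix();Ry=lambda a:R.from_euler("y",a).as_matrix()
  F=Rz(q[0])@Ry(q[1]+q[2])
  for s4 in(1,-1):
   for s6 in(1,-1):
    Q=F@Rz(s4*q[3])@Ry(q[4])@Rz(s6*q[5])
    E=Q.T@M
    print(s4,s6,np.round(np.degrees(R.from_matrix(E).as_rotvec()),1),end=" ; ")
  print()
E
```

```text
t 3.78 rack mm [-113.4  -45.1  246.8] err rot deg vs tilt30 [-0.2   0.61  0.05] F [1.3 0.8 0.1] open 0.701 q [  5.  11. 122. -24.  19. -55.]
1 1 [-0. -0. 90.] ; 1 -1 [-0.  -0.  66.1] ; -1 1 [ 10.6  -6.9 -44.4] ; -1 -1 [  9.3  -9.3 -68.2] ; 
1 1 [-0. -0. 90.] ; 1 -1 [-0.   0.  24.2] ; -1 1 [13.2 -2.8 -1.5] ; -1 -1 [ 10.1 -10.1 -67. ] ; 
1 1 [-0. -0. 90.] ; 1 -1 [ -0.    0.  -19.6] ; -1 1 [15.3  2.6 44.5] ; -1 -1 [ 11.3 -11.3 -64.4] ; 
1 1 [-0. -0. 90.] ; 1 -1 [-0.  -0.  69.5] ; -1 1 [-0. -0. 90.] ; -1 -1 [-0.  -0.  69.5] ;
```

```bash
cat >> h.py <<'E'
_Rz=lambda a:R.from_euler("z",a).as_matrix();_Ry=lambda a:R.from_euler("y",a).as_matrix()
def basis(q):
    q=np.radians(q);A=_Rz(q[0]);B=A@_Ry(q[1]);F=A@_Ry(q[1]+q[2]);M=F@_Rz(q[3])@_Ry(q[4])@_Rz(q[5]+np.pi/2)
    return np.c_[A[:,0],A[:,2],B[:,2],F[:,0],F[:,2],M[:,2]],M
try: LK=np.load("lk.npy")
except Exception: LK=None
def fk(q):
    b,M=basis(q); return b@LK,M
LO=np.array([-176.69,-43.24,12.49,-82,0,-163.58]);HI=np.array([176.69,126.21,139.97,262,151.66,163.58])
def ik(p,M,q0):
    def f(q):
        pp,MM=fk(q); return np.r_[(pp-p)*10,R.from_matrix(MM.T@M).as_rotvec()]
    q=least_squares(f,np.clip(q0,LO+.1,HI-.1),bounds=(LO,HI),x_scale=50,xtol=1e-12,ftol=1e-12); return q.x,np.abs(q.fun).max()
E
python3 - <<'E'
from h import *
import json
S=[json.loads(l) for l in open("samples.txt")]
S.append(dict(joint_positions=[54.4611,30.2781,82.156,.0002,67.6876,-10.2293],position=[.2668,.5644,.2296],tcp_rot=None))
A=np.vstack([basis(s["joint_positions"])[0] for s in S]);b=np.concatenate([s["position"] for s in S])
x,r,k,sv=np.linalg.lstsq(A,b,rcond=None); print(x,sv,np.round((A@x-b)*1e3,2)); np.save("lk.npy",x)
E
```

```text
[ 0.65945517 -0.53231437  0.04513923 -0.20201073 -0.15338993 -0.50081411] [3.79860276 2.99271311 0.65463498 0.38802362 0.15139418 0.11070602] [ 13.38 -24.71  25.55   4.27 -17.1    2.55 -19.15  -7.3  -51.24  92.76
 -61.04  23.14]
```

```bash
sed -i 's/return np.c_\[A\[:,0\],A\[:,2\],B/return np.c_[A[:,1],A[:,2],B/' h.py; python3 - <<'E'
from h import *
import json
S=[json.loads(l) for l in open("samples.txt")]
S.append(dict(joint_positions=[54.4611,30.2781,82.156,.0002,67.6876,-10.2293],position=[.2668,.5644,.2296],tcp_rot=None))
b=np.concatenate([s["position"] for s in S])
for ex in (0,1,2):
  A=np.vstack([basis(s["joint_positions"])[0] for s in S])
  if ex==1: A=np.delete(A,3,1)
  if ex==2: A=np.hstack([A,np.vstack([_Rz(np.radians(s["joint_positions"][0]))[:,:1] for s in S])])
  x,r,k,sv=np.linalg.lstsq(A,b,rcond=None); print(x,np.round(sv,3),np.round((A@x-b)*1e3,2))
E
```

```text
[0.11098388 0.27411395 0.58797245 0.11403517 0.39168261 0.2973965 ] [3.799 2.246 2.002 0.642 0.302 0.12 ] [ 0.   -0.01 -0.01  0.   -0.01 -0.   -0.01 -0.01  0.   -0.02  0.02  0.01]
[0.1020197  0.06929417 0.58410291 0.33435253 0.19686491] [3.589 2.006 1.661 0.552 0.187] [ 15.36   2.56 -12.2    7.08   3.24  -8.07 -15.36   3.     0.61   0.76
 -14.32  19.66]Traceback (most recent call last):
  File "<stdin>", line 9, in <module>
NameError: name '_Rz' is not defined
```

```bash
python3 - <<'E'
from h import *
import h,json
S=[json.loads(l) for l in open("samples.txt")]
S.append(dict(joint_positions=[54.4611,30.2781,82.156,.0002,67.6876,-10.2293],position=[.2668,.5644,.2296]))
b=np.concatenate([s["position"] for s in S]);A=np.vstack([basis(s["joint_positions"])[0] for s in S])
h.LK=np.linalg.lstsq(A,b,rcond=None)[0]; np.save("lk.npy",h.LK)
for L in (15,22,30,40,45,50,60):
  for y in (-45,45):
    for al in (47,97,147):
      M=tilt(L); p=w(onaxis(y,al))+.011*M[:,2]
      best=[]
      for q0 in ([8,30,120,-30,20,0],[8,30,120,30,20,-30],[8,30,120,180,20,160],[8,30,120,180,20,-160],[8,30,120,230,20,110],[8,30,120,230,20,-110],[8,30,120,130,20,140],[8,30,120,130,20,-140]):
        q,e=ik(p,M,np.array(q0,float))
        if e<1e-4: best.append(tuple(np.round(q).astype(int).tolist()))
      print(L,y,al,sorted(set(best)))
E
```

```text
15 -45 47 [(0, 36, 110, -7, 20, -74)]
15 -45 97 [(0, 30, 111, -6, 24, -75)]
15 -45 147 [(1, 24, 113, -6, 29, -75)]
15 45 47 [(10, 38, 104, -12, 25, -60)]
15 45 97 [(11, 32, 105, -11, 29, -61)]
15 45 147 [(12, 27, 106, -10, 33, -61)]
22 -45 47 [(0, 36, 114, -26, 9, -55)]
22 -45 97 [(1, 30, 116, -18, 13, -62)]
22 -45 147 [(2, 24, 117, -14, 18, -66)]
22 45 47 [(11, 38, 108, -30, 16, -42)]
22 45 97 [(12, 32, 110, -25, 19, -46)]
22 45 147 [(13, 26, 111, -21, 24, -49)]
30 -45 47 [(1, 38, 119, 220, 9, 60)]
30 -45 97 [(2, 31, 121, 252, 6, 29)]
30 -45 147 [(3, 24, 122, -58, 7, -21)]
30 45 47 []
30 45 97 [(14, 33, 114, -67, 13, -2)]
30 45 147 [(15, 27, 115, -50, 16, -19)]
40 -45 47 [(3, 42, 125, 197, 27, 84)]
40 -45 97 [(3, 35, 127, 202, 23, 80)]
40 -45 147 [(4, 27, 129, 211, 18, 71)]
40 45 47 [(15, 42, 118, 224, 23, 68)]
40 45 97 [(16, 36, 120, 234, 20, 58)]
40 45 147 [(18, 29, 121, 250, 19, 43)]
45 -45 47 [(3, 45, 128, 195, 38, 87)]
45 -45 97 [(4, 38, 130, 198, 33, 85)]
45 -45 147 [(5, 30, 132, 203, 28, 80)]
45 45 47 [(16, 44, 120, 216, 31, 77)]
45 45 97 [(18, 38, 122, 223, 28, 70)]
45 45 147 [(19, 31, 123, 234, 25, 61)]
50 -45 47 [(4, 48, 130, 194, 48, 89)]
50 -45 97 [(5, 42, 133, 196, 44, 88)]
50 -45 147 [(6, 34, 135, 199, 39, 85)]
50 45 47 [(17, 47, 122, 212, 40, 82)]
50 45 97 [(19, 41, 124, 217, 37, 78)]
50 45 147 [(21, 34, 126, 225, 33, 71)]
60 -45 47 [(5, 57, 133, 194, 70, 93)]
60 -45 97 [(6, 51, 137, 195, 67, 92)]
60 -45 147 [(8, 44, 140, 197, 63, 91)]
60 45 47 [(19, 53, 124, 209, 58, 89)]
60 45 97 [(21, 47, 127, 213, 55, 87)]
60 45 147 [(23, 41, 129, 217, 52, 83)]
```

```bash
cat >> h.py <<'E'
GR=np.array([0,0,-.011])
def gplan(pt,L,N,M=None):  # bring grasp point to rack point pt with lean L
    M=tilt(L) if M is None else M
    p=w(pt)-M@GR; plan(p,M,N); q,e=ik(p,M,np.array(read_state()["joint_positions"])); print("ik",np.round(q,0),e)
E
python3 - <<'E'
from h import *
gplan(onaxis(-45,130),22,8)
E
```

```text
N 8 translation [-0.01, 0.002, 0.563] dr [-0.004, 0.179, 0.001] max? 14.067635903792157 1.0766151797182715
ik [  1.  26. 117. -15.  16. -65.] 5.1065198449993495e-14
```

Emit:
arm_command:
  commands:
    - {"translation": [-0.01,0.002,0.563],"dr": [-0.004,0.179,0.001],"jaw": 0.3}
    - {"translation": [-0.01,0.002,0.563],"dr": [-0.004,0.179,0.001],"jaw": 0.3}
    - {"translation": [-0.01,0.002,0.563],"dr": [-0.004,0.179,0.001],"jaw": 0.3}
    - {"translation": [-0.01,0.002,0.563],"dr": [-0.004,0.179,0.001],"jaw": 0.3}
    - {"translation": [-0.01,0.002,0.563],"dr": [-0.004,0.179,0.001],"jaw": 0.3}
    - {"translation": [-0.01,0.002,0.563],"dr": [-0.004,0.179,0.001],"jaw": 0.3}
    - {"translation": [-0.01,0.002,0.563],"dr": [-0.004,0.179,0.001],"jaw": 0.3}
    - {"translation": [-0.01,0.002,0.563],"dr": [-0.004,0.179,0.001],"jaw": 0.3}
    - {"translation": [0,0,0],"dr": [0,0,0],"jaw": 0.3}
    - {"translation": [0,0,0],"dr": [0,0,0],"jaw": 0.3}

```text
time_s: 4.62
position: [0.5092, 0.1012, 0.1427]
tcp_rot: [[-0.916, 0.171, 0.362], [0.158, 0.985, -0.065], [-0.368, -0.003, -0.93]]
force: [-0.7, 0.2, 0.4]
opening: 0.7
```

```bash
python3 - <<'E'
from h import *
st(); gplan(onaxis(-45,48),22,10)
E
```

```text
t 4.62 rack mm [-60.7 -46.2 142.7] err rot deg vs tilt30 [-0.17 -8.39 -0.02] F [-0.7  0.2  0.4] open 0.7 q [  1.  26. 117. -15.  16. -65.]
N 10 translation [-0.053, 0.005, 0.307] dr [-0.003, -0.007, -0.001] max? 7.786446064309941 0.042909595809030115
ik [  0.  36. 114. -26.   9. -55.] 2.6756374893466273e-13
```

Emit:
arm_command:
  commands:
    - {"translation": [-0.053,0.005,0.307],"dr": [-0.003,-0.007,-0.001],"jaw": 0.3}
    - {"translation": [-0.053,0.005,0.307],"dr": [-0.003,-0.007,-0.001],"jaw": 0.3}
    - {"translation": [-0.053,0.005,0.307],"dr": [-0.003,-0.007,-0.001],"jaw": 0.3}
    - {"translation": [-0.053,0.005,0.307],"dr": [-0.003,-0.007,-0.001],"jaw": 0.3}
    - {"translation": [-0.053,0.005,0.307],"dr": [-0.003,-0.007,-0.001],"jaw": 0.3}
    - {"translation": [-0.053,0.005,0.307],"dr": [-0.003,-0.007,-0.001],"jaw": 0.3}

```text
time_s: 5.12
position: [0.5338, 0.0977, 0.1032]
tcp_rot: [[-0.914, 0.169, 0.368], [0.157, 0.986, -0.064], [-0.374, -0.0, -0.928]]
force: [0.2, 0.1, 0.6]
opening: 0.7
```

```bash
python3 - <<'E'
from h import *
st(); snap("w3"); gplan(onaxis(-45,48),22,4)
E
```

```text
t 5.12 rack mm [-35.8 -45.4 103.2] err rot deg vs tilt30 [-0.02 -8.06  0.01] F [0.2 0.1 0.6] open 0.7 q [  1.  32. 116. -21.  11. -60.]
N 4 translation [-0.046, 0.005, 0.298] dr [-0.001, -0.004, -0.0] max? 7.542393835047725 0.025926911037002787
ik [  0.  36. 114. -26.   9. -55.] 5.828670879282072e-15
```

View pics/w3.png

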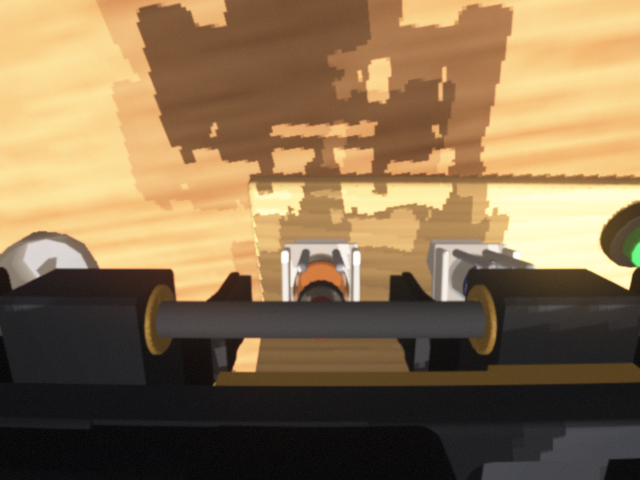

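Brown at (320,280) is centred between the fingers, whose inner edges are at about x=240 and 402. I'll go down and close.

Emit:
arm_command:
  commands:
    - {"translation": [-0.046,0.005,0.298],"dr": [0,-0.004,0],"jaw": 0.3}
    - {"translation": [-0.046,0.005,0.298],"dr": [0,-0.004,0],"jaw": 0.3}
    - {"translation": [-0.046,0.005,0.298],"dr": [0,-0.004,0],"jaw": 0.3}
    - {"translation": [-0.046,0.005,0.298],"dr": [0,-0.004,0],"jaw": 0.3}
    - {"translation": [0,0,0],"dr": [0,0,0],"jaw": 0.3}
    - {"translation": [0,0,0],"dr": [0,0,0],"jaw": 0.3}

```text
time_s: 5.67
position: [0.5487, 0.0956, 0.0774]
tcp_rot: [[-0.914, 0.169, 0.369], [0.157, 0.986, -0.064], [-0.374, -0.001, -0.927]]
force: [-0.3, -0.1, 0.3]
opening: 0.704
```

Emit:
arm_command:
  commands:
    - {"translation": [0,0,0],"dr": [0,0,0],"jaw": 1}
    - {"translation": [0,0,0],"dr": [0,0,0],"jaw": 1}
    - {"translation": [0,0,0],"dr": [0,0,0],"jaw": 1}
    - {"translation": [0,0,0],"dr": [0,0,0],"jaw": 1}
    - {"translation": [0,0,0],"dr": [0,0,0],"jaw": 1}
    - {"translation": [0,0,0],"dr": [0,0,0],"jaw": 1}
    - {"translation": [0,0,0],"dr": [0,0,0],"jaw": 1}

```text
time_s: 6.25
position: [0.5487, 0.0955, 0.0782]
tcp_rot: [[-0.914, 0.169, 0.37], [0.157, 0.986, -0.064], [-0.375, -0.001, -0.927]]
force: [-0.9, -1.3, 2.2]
opening: 0.325
```

```bash
python3 - <<'E'
from h import *
st(); s=read_state(); print(s["force"],s["opening"]*87)
M=np.array(s["tcp_rot"]); g=rk(s["position"]+M@GR); print("grasp rack",g, "model",onaxis(-45,48))
np.save("graspR.npy",np.c_[M,s["position"]])
gplan(g+100*np.array([-.5,0,.866]),22,8)
E
```

```text
t 6.25 rack mm [-20.8 -45.   78.2] err rot deg vs tilt30 [-0.03 -7.95  0.01] F [-0.9 -1.3  2.2] open 0.325 q [  0.  36. 114. -26.   9. -55.]
[-0.93922816 -1.26612136  2.1559951 ] 28.31114318098019
grasp rack [-24.89224589 -45.03326494  88.43877859] model [-24.    -45.     86.568]
N 8 translation [0.069, -0.0, -0.495] dr [-0.001, 0.001, 0.0] max? 12.499875490581285 0.007038000712807126
ik [  2.  23. 117. -14.  19. -66.] 4.382996743323986e-10
```

Emit:
arm_command:
  commands:
    - {"translation": [0.035,0,-0.25],"dr": [0,0,0],"jaw": 1}
    - {"translation": [0.069,0,-0.495],"dr": [0,0,0],"jaw": 1}
    - {"translation": [0.069,0,-0.495],"dr": [0,0,0],"jaw": 1}
    - {"translation": [0.069,0,-0.495],"dr": [0,0,0],"jaw": 1}
    - {"translation": [0.069,0,-0.495],"dr": [0,0,0],"jaw": 1}
    - {"translation": [0.069,0,-0.495],"dr": [0,0,0],"jaw": 1}
    - {"translation": [0.069,0,-0.495],"dr": [0,0,0],"jaw": 1}
    - {"translation": [0.069,0,-0.495],"dr": [0,0,0],"jaw": 1}
    - {"translation": [0.069,0,-0.495],"dr": [0,0,0],"jaw": 1}
    - {"translation": [0,0,0],"dr": [0,0,0],"jaw": 1}

```text
time_s: 7.08
position: [0.4954, 0.1051, 0.1717]
tcp_rot: [[-0.913, 0.169, 0.371], [0.156, 0.986, -0.063], [-0.377, 0.0, -0.926]]
force: [-0.3, 0.1, 0.5]
opening: 0.327
```

```bash
cat >> h.py <<'E'
def bplan(base,blean,N,off):
    """bottle underside target (rack mm), bottle lean deg; off=T_tool_bottle 4x4 (m)"""
    B=np.eye(4);B[:3,:3]=rackR()@R.from_euler("y",-blean,degrees=True).as_matrix();B[:3,3]=w(base)
    T=B@np.linalg.inv(off); plan(T[:3,3],T[:3,:3],N); q,e=ik(T[:3,3],T[:3,:3],np.array(read_state()["joint_positions"])); print("ik",np.round(q),e,"bottle base now",bnow(off))
def bnow(off):
    s=read_state();T=np.eye(4);T[:3,:3]=s["tcp_rot"];T[:3,3]=s["position"];B=T@off
    return np.round(rk(B[:3,3]),1),"lean",round(float(np.degrees(np.arccos(B[2,2]))),1)
def mkoff(G,y):
    T=np.eye(4);T[:3,:]=G;B=np.eye(4);B[:3,:3]=rackR()@R.from_euler("y",-30,degrees=True).as_matrix();B[:3,3]=w([0,y,45]);return np.linalg.inv(T)@B
E
python3 - <<'E'
from h import *
off=mkoff(np.load("graspR.npy"),-45); np.save("offbrown.npy",off); print(np.round(off,4))
st(); print(read_state()["force"]); bplan([-130,0,30],0,12,off)
p,d,C=snap("w4"); snap("s4","scene")
im=cv2.imread("pics/s4.png")[150:310,200:400]; cv2.imwrite("pics/s4c.png",cv2.resize(im,None,fx=4,fy=4))
E
```

```text
[[-9.904e-01 -2.000e-04  1.384e-01 -6.800e-03]
 [-2.000e-04  1.000e+00 -5.000e-04  1.000e-04]
 [-1.384e-01 -6.000e-04 -9.904e-01  3.860e-02]
 [ 0.000e+00  0.000e+00  0.000e+00  1.000e+00]]
t 7.08 rack mm [-74.9 -44.6 171.7] err rot deg vs tilt30 [ 0.02 -7.88  0.02] F [-0.3  0.1  0.5] open 0.327 q [  2.  22. 117. -13.  19. -67.]
[-0.3241715   0.12199236  0.47709544]
N 12 translation [0.238, 0.149, 0.314] dr [0.001, 0.418, 0.0] max? 10.543569583526953 2.5064592993389065
ik [  5.  37. 106.   3.  45. -78.] 9.284240043427872e-14 bottle base now (array([-54.1, -44.6, 138.5]), 'lean', 30.1)
```

View pics/s4c.png

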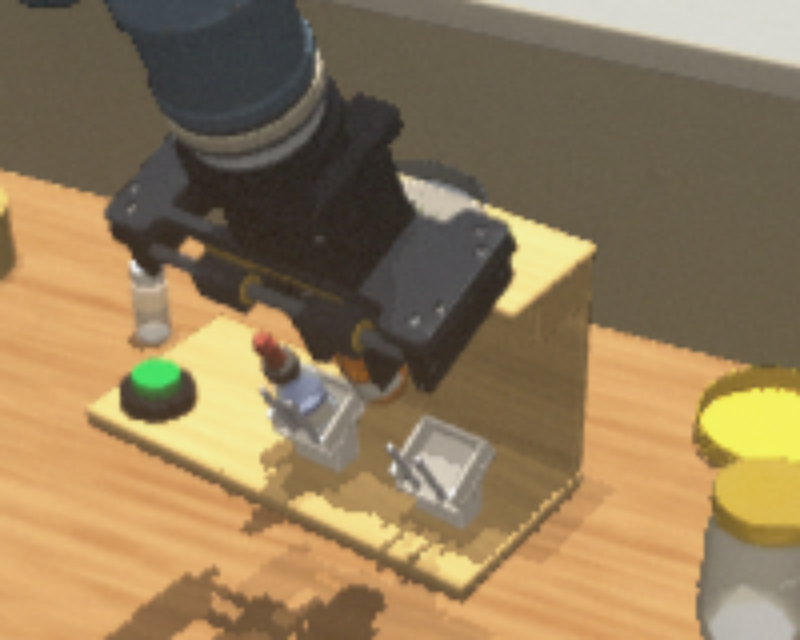

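View pics/w4.png

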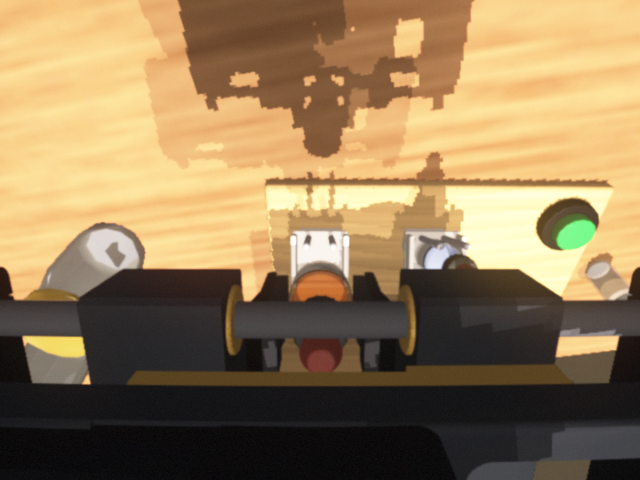

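Emit:
arm_command:
  commands:
    - {"translation": [0.238,0.149,0.314],"dr": [0.001,0.418,0],"jaw": 1}
    - {"translation": [0.238,0.149,0.314],"dr": [0.001,0.418,0],"jaw": 1}
    - {"translation": [0.238,0.149,0.314],"dr": [0.001,0.418,0],"jaw": 1}
    - {"translation": [0.238,0.149,0.314],"dr": [0.001,0.418,0],"jaw": 1}
    - {"translation": [0.238,0.149,0.314],"dr": [0.001,0.418,0],"jaw": 1}
    - {"translation": [0.238,0.149,0.314],"dr": [0.001,0.418,0],"jaw": 1}
    - {"translation": [0.238,0.149,0.314],"dr": [0.001,0.418,0],"jaw": 1}
    - {"translation": [0.238,0.149,0.314],"dr": [0.001,0.418,0],"jaw": 1}
    - {"translation": [0.238,0.149,0.314],"dr": [0.001,0.418,0],"jaw": 1}
    - {"translation": [0.238,0.149,0.314],"dr": [0.001,0.418,0],"jaw": 1}
    - {"translation": [0.238,0.149,0.314],"dr": [0.001,0.418,0],"jaw": 1}
    - {"translation": [0.238,0.149,0.314],"dr": [0.001,0.418,0],"jaw": 1}

```text
time_s: 8.18
position: [0.4483, 0.1583, 0.0664]
tcp_rot: [[-0.975, 0.17, -0.141], [0.168, 0.986, 0.022], [0.143, -0.002, -0.99]]
force: [0.4, -0.8, -0.7]
opening: 0.325
```

Emit:
arm_command:
  commands:
    - {"translation": [0,0,0],"dr": [0,0,0],"jaw": 1}
    - {"translation": [0,0,0],"dr": [0,0,0],"jaw": 1}

```text
time_s: 8.35
position: [0.4484, 0.158, 0.0666]
tcp_rot: [[-0.976, 0.169, -0.139], [0.168, 0.986, 0.022], [0.141, -0.002, -0.99]]
force: [0.2, -0.2, 0.8]
opening: 0.328
```

```bash
python3 - <<'E'
from h import *
off=np.load("offbrown.npy"); st(); bplan([-130,0,3],0,6,off)
snap("s5","scene")
im=cv2.imread("pics/s5.png")[170:330,200:400]; cv2.imwrite("pics/s5c.png",cv2.resize(im,None,fx=4,fy=4))
E
```

```text
t 8.35 rack mm [-130.2   -0.4   66.6] err rot deg vs tilt30 [-1.30e-01 -3.81e+01  2.00e-02] F [ 0.2 -0.2  0.8] open 0.328 q [  5.  37. 106.   3.  45. -78.]
N 6 translation [-0.015, 0.003, 0.162] dr [-0.003, -0.004, -0.001] max? 4.078243637400001 0.028753714197041185
ik [  5.  40. 107.   3.  41. -78.] 4.3127127445874566e-14 bottle base now (array([-129. ,   -0.5,   27.4]), 'lean', 0.2)
```

View pics/s5c.png

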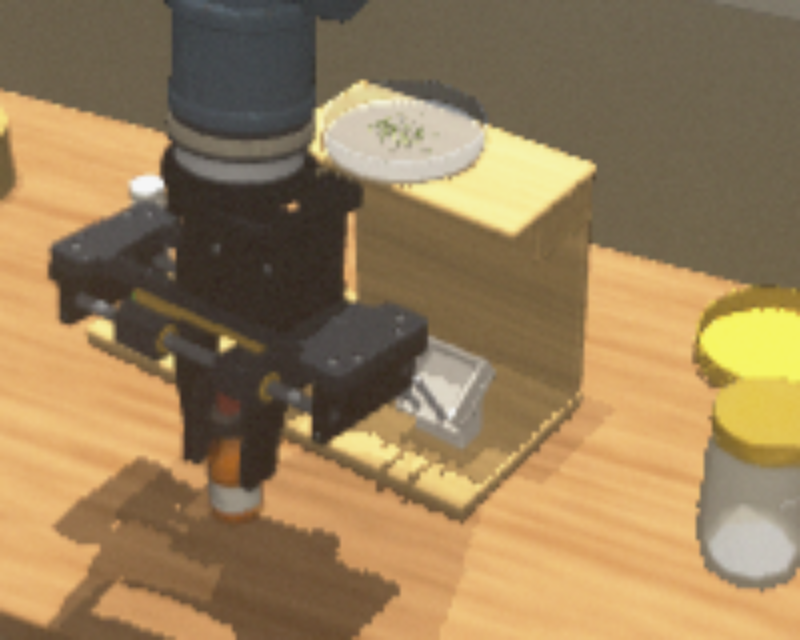

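Emit:
arm_command:
  commands:
    - {"translation": [-0.015,0.003,0.162],"dr": [-0.003,-0.004,0],"jaw": 1}
    - {"translation": [-0.015,0.003,0.162],"dr": [-0.003,-0.004,0],"jaw": 1}
    - {"translation": [-0.015,0.003,0.162],"dr": [-0.003,-0.004,0],"jaw": 1}
    - {"translation": [-0.015,0.003,0.162],"dr": [-0.003,-0.004,0],"jaw": 1}
    - {"translation": [-0.015,0.003,0.162],"dr": [-0.003,-0.004,0],"jaw": 1}
    - {"translation": [-0.015,0.003,0.162],"dr": [-0.003,-0.004,0],"jaw": 1}
    - {"translation": [0,0,0],"dr": [0,0,0],"jaw": 1}

```text
time_s: 8.98
position: [0.4466, 0.1587, 0.0426]
tcp_rot: [[-0.976, 0.17, -0.137], [0.168, 0.985, 0.023], [0.139, -0.0, -0.99]]
force: [-0.8, 0.3, -0.7]
opening: 0.32
```

Emit:
arm_command:
  commands:
    - {"translation": [-0.007,0,0.04],"dr": [0,0,0],"jaw": 1}
    - {"translation": [-0.007,0,0.04],"dr": [0,0,0],"jaw": 1}
    - {"translation": [0,0,0],"dr": [0,0,0],"jaw": 1}

```text
time_s: 9.23
position: [0.4473, 0.1588, 0.0412]
tcp_rot: [[-0.976, 0.17, -0.136], [0.168, 0.986, 0.024], [0.138, 0.0, -0.99]]
force: [0.1, -0.4, -0.5]
opening: 0.327
```

```bash
python3 - <<'E'
from h import *
off=np.load("offbrown.npy"); st(); print(bnow(off))
E
```

```text
t 9.23 rack mm [-131.4    0.2   41.2] err rot deg vs tilt30 [ 1.000e-02 -3.791e+01 -3.000e-02] F [ 0.1 -0.4 -0.5] open 0.327 q [  5.  40. 107.   3.  41. -78.]
(array([-130. ,    0.2,    2.1]), 'lean', 0.1)
```

Emit:
arm_command:
  commands:
    - {"translation": [-0.007,0,0.04],"dr": [0,0,0],"jaw": 1}
    - {"translation": [0,0,0],"dr": [0,0,0],"jaw": 1}

```text
time_s: 9.4
position: [0.4473, 0.1588, 0.0403]
tcp_rot: [[-0.976, 0.17, -0.136], [0.168, 0.986, 0.024], [0.138, 0.0, -0.99]]
force: [-0.1, 1.0, 0.1]
opening: 0.321
```

Emit:
arm_command:
  commands:
    - {"translation": [-0.007,0,0.04],"dr": [0,0,0],"jaw": 1}
    - {"translation": [0,0,0],"dr": [0,0,0],"jaw": 1}

```text
time_s: 9.57
position: [0.4476, 0.1588, 0.0397]
tcp_rot: [[-0.976, 0.17, -0.135], [0.168, 0.986, 0.024], [0.137, 0.0, -0.991]]
force: [0.1, -0.0, 2.8]
opening: 0.324
```

Emit:
arm_command:
  commands:
    - {"translation": [0,0,0],"dr": [0,0,0],"jaw": 0.35}
    - {"translation": [0,0,0],"dr": [0,0,0],"jaw": 0.3}
    - {"translation": [0,0,0],"dr": [0,0,0],"jaw": 0.3}
    - {"translation": [0,0,0],"dr": [0,0,0],"jaw": 0.3}
    - {"translation": [0,0,0],"dr": [0,0,0],"jaw": 0.3}

```text
time_s: 9.98
position: [0.4473, 0.1588, 0.0392]
tcp_rot: [[-0.976, 0.17, -0.136], [0.168, 0.986, 0.024], [0.138, 0.0, -0.99]]
force: [0.3, 0.3, -0.2]
opening: 0.619
```

Emit:
arm_command:
  commands:
    - {"translation": [0,0,-0.3],"dr": [0,0,0],"jaw": 0.3}
    - {"translation": [0,0,-0.5],"dr": [0,0,0],"jaw": 0.3}
    - {"translation": [0,0,-0.5],"dr": [0,0,0],"jaw": 0.3}
    - {"translation": [0,0,-0.5],"dr": [0,0,0],"jaw": 0.3}
    - {"translation": [0,0,-0.5],"dr": [0,0,0],"jaw": 0.3}
    - {"translation": [0,0,-0.7],"dr": [0,0,0],"jaw": 0.3}
    - {"translation": [0,0,-0.7],"dr": [0,0,0],"jaw": 0.3}
    - {"translation": [0,0,-0.7],"dr": [0,0,0],"jaw": 0.3}
    - {"translation": [0,0,-0.7],"dr": [0,0,0],"jaw": 0.3}
    - {"translation": [0,0,-0.7],"dr": [0,0,0],"jaw": 0.3}

```text
time_s: 10.82
position: [0.4668, 0.1553, 0.1843]
tcp_rot: [[-0.976, 0.17, -0.136], [0.168, 0.986, 0.024], [0.138, 0.0, -0.99]]
force: [0.3, -0.4, 0.3]
opening: 0.702
```

```bash
python3 - <<'E'
from h import *
st(); snap("w6");snap("t6","top")
gplan(onaxis(45,150),22,10)
im=cv2.imread("pics/t6.png")[190:310,220:380]; cv2.imwrite("pics/t6c.png",cv2.resize(im,None,fx=5,fy=5))
E
```

```text
t 10.82 rack mm [-111.6    0.   184.3] err rot deg vs tilt30 [ 1.000e-02 -3.791e+01 -3.000e-02] F [ 0.3 -0.4  0.3] open 0.702 q [  4.  27.  99.   2.  62. -77.]
N 10 translation [-0.146, 0.177, 0.1] dr [0.002, -0.492, -0.001] max? 6.262613223020589 2.95339074939239
ik [ 14.  26. 111. -21.  25. -49.] 1.074185185245824e-10
```

View pics/w6.png

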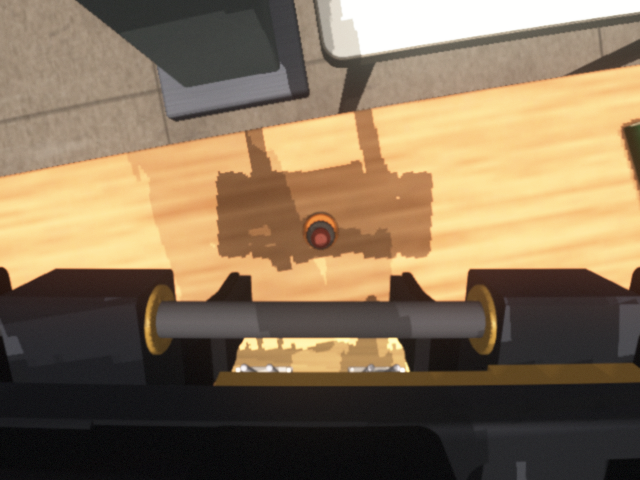

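Emit:
arm_command:
  commands:
    - {"translation": [-0.146,0.177,0.1],"dr": [0.002,-0.492,-0.001],"jaw": 0.3}
    - {"translation": [-0.146,0.177,0.1],"dr": [0.002,-0.492,-0.001],"jaw": 0.3}
    - {"translation": [-0.146,0.177,0.1],"dr": [0.002,-0.492,-0.001],"jaw": 0.3}
    - {"translation": [-0.146,0.177,0.1],"dr": [0.002,-0.492,-0.001],"jaw": 0.3}
    - {"translation": [-0.146,0.177,0.1],"dr": [0.002,-0.492,-0.001],"jaw": 0.3}
    - {"translation": [-0.146,0.177,0.1],"dr": [0.002,-0.492,-0.001],"jaw": 0.3}
    - {"translation": [-0.146,0.177,0.1],"dr": [0.002,-0.492,-0.001],"jaw": 0.3}
    - {"translation": [-0.146,0.177,0.1],"dr": [0.002,-0.492,-0.001],"jaw": 0.3}
    - {"translation": [-0.146,0.177,0.1],"dr": [0.002,-0.492,-0.001],"jaw": 0.3}
    - {"translation": [-0.146,0.177,0.1],"dr": [0.002,-0.492,-0.001],"jaw": 0.3}
    - {"translation": [0,0,0],"dr": [0,0,0],"jaw": 0.3}
    - {"translation": [0,0,0],"dr": [0,0,0],"jaw": 0.3}

```text
time_s: 11.92
position: [0.5108, 0.1925, 0.1606]
tcp_rot: [[-0.918, 0.168, 0.359], [0.155, 0.986, -0.064], [-0.365, -0.003, -0.931]]
force: [0.2, -0.2, 0.2]
opening: 0.699
```

```bash
python3 - <<'E'
from h import *
st(); snap("w7"); overlay("w7",(45,),(240,160,440,310))
gplan(onaxis(45,48),22,12)
E
```

```text
t 11.92 rack mm [-74.6  44.2 160.6] err rot deg vs tilt30 [-0.13 -8.6   0.16] F [ 0.2 -0.2  0.2] open 0.699 q [ 14.  26. 111. -21.  25. -49.]
N 12 translation [-0.062, 0.003, 0.329] dr [-0.002, -0.007, 0.001] max? 8.367066515344195 0.04558972054875028
ik [ 11.  38. 108. -30.  16. -42.] 4.834479963633974e-10
```

View pics/w7o.png

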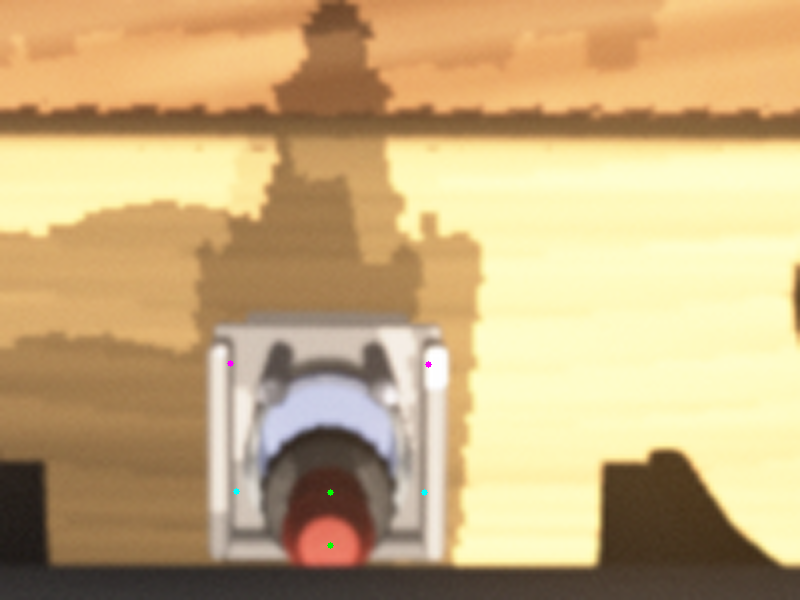

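Blue is aligned with the model; its bulb tip is at crop (330,545), right on the projected dot. I'll descend and grip.

Emit:
arm_command:
  commands:
    - {"translation": [-0.062,0.003,0.329],"dr": [-0.002,-0.007,0.001],"jaw": 0.3}
    - {"translation": [-0.062,0.003,0.329],"dr": [-0.002,-0.007,0.001],"jaw": 0.3}
    - {"translation": [-0.062,0.003,0.329],"dr": [-0.002,-0.007,0.001],"jaw": 0.3}
    - {"translation": [-0.062,0.003,0.329],"dr": [-0.002,-0.007,0.001],"jaw": 0.3}
    - {"translation": [-0.062,0.003,0.329],"dr": [-0.002,-0.007,0.001],"jaw": 0.3}
    - {"translation": [-0.062,0.003,0.329],"dr": [-0.002,-0.007,0.001],"jaw": 0.3}
    - {"translation": [-0.062,0.003,0.329],"dr": [-0.002,-0.007,0.001],"jaw": 0.3}
    - {"translation": [-0.062,0.003,0.329],"dr": [-0.002,-0.007,0.001],"jaw": 0.3}
    - {"translation": [-0.062,0.003,0.329],"dr": [-0.002,-0.007,0.001],"jaw": 0.3}
    - {"translation": [-0.062,0.003,0.329],"dr": [-0.002,-0.007,0.001],"jaw": 0.3}
    - {"translation": [-0.062,0.003,0.329],"dr": [-0.002,-0.007,0.001],"jaw": 0.3}
    - {"translation": [-0.062,0.003,0.329],"dr": [-0.002,-0.007,0.001],"jaw": 0.3}

```text
time_s: 12.97
position: [0.566, 0.1842, 0.0762]
tcp_rot: [[-0.913, 0.169, 0.371], [0.157, 0.986, -0.063], [-0.376, 0.001, -0.926]]
force: [0.5, -0.0, 0.8]
opening: 0.699
```

Emit:
arm_command:
  commands:
    - {"translation": [0,0,0],"dr": [0,0,0],"jaw": 0.3}
    - {"translation": [0,0,0],"dr": [0,0,0],"jaw": 1}
    - {"translation": [0,0,0],"dr": [0,0,0],"jaw": 1}
    - {"translation": [0,0,0],"dr": [0,0,0],"jaw": 1}
    - {"translation": [0,0,0],"dr": [0,0,0],"jaw": 1}
    - {"translation": [0,0,0],"dr": [0,0,0],"jaw": 1}
    - {"translation": [0,0,0],"dr": [0,0,0],"jaw": 1}
    - {"translation": [0,0,0],"dr": [0,0,0],"jaw": 1}

```text
time_s: 13.63
position: [0.5655, 0.184, 0.0773]
tcp_rot: [[-0.913, 0.169, 0.371], [0.157, 0.986, -0.063], [-0.377, 0.0, -0.926]]
force: [0.6, -0.9, 1.7]
opening: 0.326
```

```bash
python3 - <<'E'
from h import *
st(); s=read_state(); print(s["opening"]*87)
M=np.array(s["tcp_rot"]); g=rk(s["position"]+M@GR); print("grasp rack",g, "model",onaxis(45,48))
G=np.c_[M,s["position"]]; np.save("graspL.npy",G); off=mkoff(G,45); np.save("offblue.npy",off)
bplan(np.array([0,45,45])+100*np.array([-.5,0,.866]),30,8,off)
E
```

```text
t 13.63 rack mm [-19.2  45.   77.3] err rot deg vs tilt30 [ 0.02 -7.88 -0.  ] F [ 0.6 -0.9  1.7] open 0.326 q [ 11.  38. 108. -30.  16. -42.]
28.369673462569235
grasp rack [-23.30270359  44.98908756  87.5096426 ] model [-24.     45.     86.568]
N 8 translation [0.069, 0.0, -0.495] dr [0.0, -0.0, 0.0] max? 12.499724996974928 2.804183319191092e-16
ik [ 13.  26. 111. -21.  24. -49.] 1.8266776979913857e-11 bottle base now (array([ 0., 45., 45.]), 'lean', 30.0)
```

Emit:
arm_command:
  commands:
    - {"translation": [0.035,0,-0.25],"dr": [0,0,0],"jaw": 1}
    - {"translation": [0.069,0,-0.495],"dr": [0,0,0],"jaw": 1}
    - {"translation": [0.069,0,-0.495],"dr": [0,0,0],"jaw": 1}
    - {"translation": [0.069,0,-0.495],"dr": [0,0,0],"jaw": 1}
    - {"translation": [0.069,0,-0.495],"dr": [0,0,0],"jaw": 1}
    - {"translation": [0.069,0,-0.495],"dr": [0,0,0],"jaw": 1}
    - {"translation": [0.069,0,-0.495],"dr": [0,0,0],"jaw": 1}
    - {"translation": [0.069,0,-0.495],"dr": [0,0,0],"jaw": 1}
    - {"translation": [0.035,0,-0.25],"dr": [0,0,0],"jaw": 1}
    - {"translation": [0,0,0],"dr": [0,0,0],"jaw": 1}

```text
time_s: 14.47
position: [0.5152, 0.1932, 0.1655]
tcp_rot: [[-0.912, 0.168, 0.373], [0.156, 0.986, -0.062], [-0.378, 0.002, -0.926]]
force: [0.1, 0.1, -1.0]
opening: 0.328
```

```bash
python3 - <<'E'
from h import *
off=np.load("offblue.npy"); st(); a=np.array([-.5,0,.866])
bplan(np.array([0,-45,45])+100*a,30,8,off)
E
```

```text
t 14.47 rack mm [-70.3  45.6 165.5] err rot deg vs tilt30 [ 0.13 -7.79  0.  ] F [ 0.1  0.1 -1. ] open 0.328 q [ 14.  26. 111. -21.  24. -49.]
N 8 translation [-0.002, -0.453, 0.009] dr [0.002, 0.002, 0.0] max? 11.322724388603921 0.0173980228539311
ik [  2.  23. 117. -14.  18. -66.] 2.2946487023872982e-11 bottle base now (array([-51.1,  45.6, 133.2]), 'lean', 30.1)
```

Emit:
arm_command:
  commands:
    - {"translation": [-0.002,-0.453,0.009],"dr": [0.002,0.002,0],"jaw": 1}
    - {"translation": [-0.002,-0.453,0.009],"dr": [0.002,0.002,0],"jaw": 1}
    - {"translation": [-0.002,-0.453,0.009],"dr": [0.002,0.002,0],"jaw": 1}
    - {"translation": [-0.002,-0.453,0.009],"dr": [0.002,0.002,0],"jaw": 1}
    - {"translation": [-0.002,-0.453,0.009],"dr": [0.002,0.002,0],"jaw": 1}
    - {"translation": [-0.002,-0.453,0.009],"dr": [0.002,0.002,0],"jaw": 1}
    - {"translation": [-0.002,-0.453,0.009],"dr": [0.002,0.002,0],"jaw": 1}
    - {"translation": [-0.002,-0.453,0.009],"dr": [0.002,0.002,0],"jaw": 1}
    - {"translation": [0,0,0],"dr": [0,0,0],"jaw": 1}
    - {"translation": [0,0,0],"dr": [0,0,0],"jaw": 1}

```text
time_s: 15.3
position: [0.5017, 0.1028, 0.1618]
tcp_rot: [[-0.914, 0.171, 0.369], [0.159, 0.985, -0.065], [-0.374, -0.001, -0.927]]
force: [0.3, -0.7, -0.5]
opening: 0.323
```

```bash
python3 - <<'E'
from h import *
off=np.load("offblue.npy"); st(); snap("w8")
bplan(onaxis(-45,30,1),30,7,off)
E
```

```text
t 15.3 rack mm [-68.4 -45.8 161.8] err rot deg vs tilt30 [-0.08 -8.02 -0.09] F [ 0.3 -0.7 -0.5] open 0.323 q [  2.  24. 117. -14.  18. -66.]
N 7 translation [-0.06, 0.002, 0.383] dr [-0.002, -0.003, -0.001] max? 9.69244814084099 0.02050633738765169
ik [  1.  32. 115. -20.  11. -60.] 9.28723764559436e-11 bottle base now (array([-49.1, -45.4, 129.6]), 'lean', 29.9)
```

View pics/w8.png

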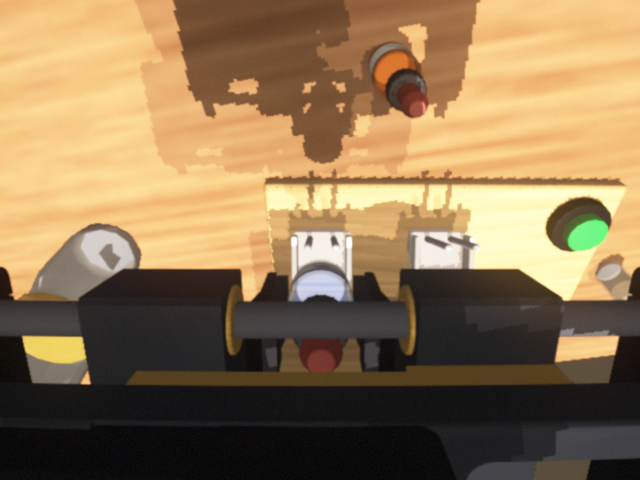

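Blue is held above the right tray and centred at x~320. Brown still stands upright at (395,75).

Emit:
arm_command:
  commands:
    - {"translation": [-0.06,0.002,0.383],"dr": [-0.002,-0.003,-0.001],"jaw": 1}
    - {"translation": [-0.06,0.002,0.383],"dr": [-0.002,-0.003,-0.001],"jaw": 1}
    - {"translation": [-0.06,0.002,0.383],"dr": [-0.002,-0.003,-0.001],"jaw": 1}
    - {"translation": [-0.06,0.002,0.383],"dr": [-0.002,-0.003,-0.001],"jaw": 1}
    - {"translation": [-0.06,0.002,0.383],"dr": [-0.002,-0.003,-0.001],"jaw": 1}
    - {"translation": [-0.06,0.002,0.383],"dr": [-0.002,-0.003,-0.001],"jaw": 1}
    - {"translation": [-0.06,0.002,0.383],"dr": [-0.002,-0.003,-0.001],"jaw": 1}
    - {"translation": [0,0,0],"dr": [0,0,0],"jaw": 1}
    - {"translation": [0,0,0],"dr": [0,0,0],"jaw": 1}

```text
time_s: 16.1
position: [0.5362, 0.0974, 0.103]
tcp_rot: [[-0.914, 0.169, 0.37], [0.156, 0.986, -0.063], [-0.375, 0.0, -0.927]]
force: [-0.1, 0.1, -0.3]
opening: 0.324
```

```bash
python3 - <<'E'
from h import *
off=np.load("offblue.npy"); st()
bplan(onaxis(-45,3,0.5),30,5,off)
E
```

```text
t 16.1 rack mm [-33.4 -45.3 103. ] err rot deg vs tilt30 [ 0.02 -7.95  0.03] F [-0.1  0.1 -0.3] open 0.324 q [  1.  32. 115. -20.  11. -60.]
N 5 translation [-0.029, 0.002, 0.209] dr [-0.0, -0.002, 0.001] max? 5.273385640476051 0.014688047132292627
ik [  0.  36. 114. -25.   9. -56.] 1.6658002023360955e-10 bottle base now (array([-14.3, -45.3,  70.6]), 'lean', 29.9)
```

Emit:
arm_command:
  commands:
    - {"translation": [-0.029,0.002,0.209],"dr": [0,-0.002,0.001],"jaw": 1}
    - {"translation": [-0.029,0.002,0.209],"dr": [0,-0.002,0.001],"jaw": 1}
    - {"translation": [-0.029,0.002,0.209],"dr": [0,-0.002,0.001],"jaw": 1}
    - {"translation": [-0.029,0.002,0.209],"dr": [0,-0.002,0.001],"jaw": 1}
    - {"translation": [-0.029,0.002,0.209],"dr": [0,-0.002,0.001],"jaw": 1}
    - {"translation": [0,0,0],"dr": [0,0,0],"jaw": 1}

```text
time_s: 16.6
position: [0.5497, 0.0955, 0.0802]
tcp_rot: [[-0.913, 0.169, 0.372], [0.157, 0.986, -0.063], [-0.377, 0.0, -0.926]]
force: [0.2, 1.3, -0.2]
opening: 0.323
```

```bash
python3 - <<'E'
from h import *
off=np.load("offblue.npy"); st()
bplan(onaxis(-45,1,0.),30,2,off)
E
```

```text
t 16.6 rack mm [-19.8 -44.9  80.2] err rot deg vs tilt30 [ 0.03 -7.83 -0.  ] F [ 0.2  1.3 -0.2] open 0.323 q [  0.  36. 114. -25.   9. -56.]
N 2 translation [0.013, -0.002, 0.038] dr [0.0, 0.004, 0.0] max? 1.0134226530488037 0.023547591042044014
ik [  0.  36. 114. -26.   9. -55.] 7.699969692437128e-12 bottle base now (array([ -0.6, -44.9,  47.9]), 'lean', 30.0)
```

Emit:
arm_command:
  commands:
    - {"translation": [0.013,0,0.04],"dr": [0,0,0],"jaw": 1}
    - {"translation": [0.013,0,0.04],"dr": [0,0,0],"jaw": 1}
    - {"translation": [0,0,0],"dr": [0,0,0],"jaw": 1}

```text
time_s: 16.85
position: [0.5494, 0.0956, 0.0789]
tcp_rot: [[-0.913, 0.169, 0.372], [0.157, 0.986, -0.063], [-0.378, 0.001, -0.926]]
force: [0.7, 0.3, -1.7]
opening: 0.329
```

```bash
python3 - <<'E'
from h import *
off=np.load("offblue.npy"); st();print(bnow(off))
E
```

```text
t 16.85 rack mm [-20.1 -44.9  78.9] err rot deg vs tilt30 [ 0.03 -7.81  0.  ] F [ 0.7  0.3 -1.7] open 0.329 q [  0.  36. 114. -26.   9. -55.]
(array([ -0.9, -44.9,  46.6]), 'lean', 30.1)
```

Emit:
arm_command:
  commands:
    - {"translation": [0.003,0,0.03],"dr": [0,0,0],"jaw": 1}
    - {"translation": [0,0,0],"dr": [0,0,0],"jaw": 0.4}
    - {"translation": [0,0,0],"dr": [0,0,0],"jaw": 0.3}
    - {"translation": [0,0,0],"dr": [0,0,0],"jaw": 0.3}
    - {"translation": [0,0,0],"dr": [0,0,0],"jaw": 0.3}
    - {"translation": [0,0,0],"dr": [0,0,0],"jaw": 0.3}

```text
time_s: 17.35
position: [0.5497, 0.0956, 0.0783]
tcp_rot: [[-0.912, 0.169, 0.373], [0.157, 0.986, -0.063], [-0.378, 0.001, -0.926]]
force: [-0.2, -0.0, 0.0]
opening: 0.617
```

Emit:
arm_command:
  commands:
    - {"translation": [0.035,0,-0.25],"dr": [0,0,0],"jaw": 0.3}
    - {"translation": [0.069,0,-0.495],"dr": [0,0,0],"jaw": 0.3}
    - {"translation": [0.069,0,-0.495],"dr": [0,0,0],"jaw": 0.3}
    - {"translation": [0.069,0,-0.495],"dr": [0,0,0],"jaw": 0.3}
    - {"translation": [0.069,0,-0.495],"dr": [0,0,0],"jaw": 0.3}
    - {"translation": [0.069,0,-0.495],"dr": [0,0,0],"jaw": 0.3}
    - {"translation": [0.069,0,-0.495],"dr": [0,0,0],"jaw": 0.3}
    - {"translation": [0.069,0,-0.495],"dr": [0,0,0],"jaw": 0.3}
    - {"translation": [0.069,0,-0.495],"dr": [0,0,0],"jaw": 0.3}
    - {"translation": [0,0,0],"dr": [0,0,0],"jaw": 0.3}

```text
time_s: 18.18
position: [0.4964, 0.1049, 0.172]
tcp_rot: [[-0.912, 0.168, 0.374], [0.156, 0.986, -0.063], [-0.38, 0.001, -0.925]]
force: [-0.4, 0.7, -1.3]
opening: 0.702
```

```bash
python3 - <<'E'
from h import *
st(); snap("w9"); overlay("w9",(-45,),(240,160,440,310))
# retreat to pre-pose above brown upright: grasp point offset
off=np.load("offbrown.npy")
bplan([-130,0,120],0,10,off)
E
```

```text
t 18.18 rack mm [-74.  -44.7 172. ] err rot deg vs tilt30 [ 0.08 -7.68  0.01] F [-0.4  0.7 -1.3] open 0.702 q [  2.  22. 117. -13.  19. -67.]
N 10 translation [0.239, 0.179, 0.013] dr [0.002, 0.505, 0.0] max? 7.475739233587792 3.027019551408697
ik [  5.  28. 103.   2.  57. -77.] 2.9034208731702277e-15 bottle base now (array([-52.4, -44.6, 138.2]), 'lean', 30.3)
```

View pics/w9o.png

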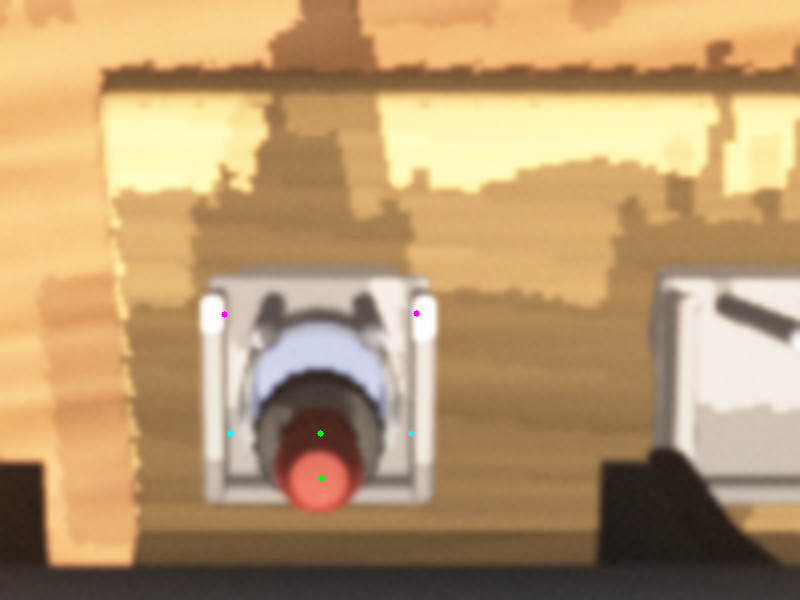

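View pics/w9.png

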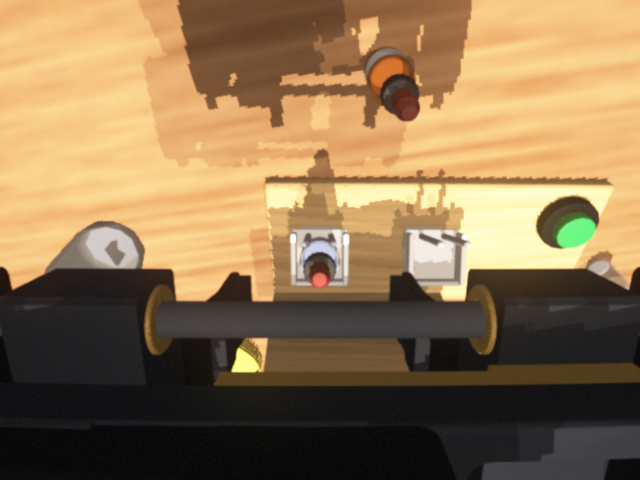

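Blue is seated in the right holder, with its bulb tip on the model dot. Next I'll go above brown.

Emit:
arm_command:
  commands:
    - {"translation": [0.239,0.179,0.013],"dr": [0.002,0.505,0],"jaw": 0.3}
    - {"translation": [0.239,0.179,0.013],"dr": [0.002,0.505,0],"jaw": 0.3}
    - {"translation": [0.239,0.179,0.013],"dr": [0.002,0.505,0],"jaw": 0.3}
    - {"translation": [0.239,0.179,0.013],"dr": [0.002,0.505,0],"jaw": 0.3}
    - {"translation": [0.239,0.179,0.013],"dr": [0.002,0.505,0],"jaw": 0.3}
    - {"translation": [0.239,0.179,0.013],"dr": [0.002,0.505,0],"jaw": 0.3}
    - {"translation": [0.239,0.179,0.013],"dr": [0.002,0.505,0],"jaw": 0.3}
    - {"translation": [0.239,0.179,0.013],"dr": [0.002,0.505,0],"jaw": 0.3}
    - {"translation": [0.239,0.179,0.013],"dr": [0.002,0.505,0],"jaw": 0.3}
    - {"translation": [0.239,0.179,0.013],"dr": [0.002,0.505,0],"jaw": 0.3}
    - {"translation": [0,0,0],"dr": [0,0,0],"jaw": 0.3}
    - {"translation": [0,0,0],"dr": [0,0,0],"jaw": 0.3}

```text
time_s: 19.23
position: [0.448, 0.1582, 0.1573]
tcp_rot: [[-0.976, 0.169, -0.139], [0.168, 0.986, 0.022], [0.141, -0.002, -0.99]]
force: [-0.9, -0.6, -0.1]
opening: 0.698
```

```bash
python3 - <<'E'
from h import *
st(); off=np.load("offbrown.npy"); snap("w10")
C=np.load("pics/w10_T.npy"); print(proj(camera_model("wrist"),[w([-130,0,96]),w([-130,0,0])],C))
bplan([-130,0,1],0,12,off)
E
```

```text
t 19.23 rack mm [-130.6   -0.3  157.3] err rot deg vs tilt30 [-1.100e-01 -3.808e+01  2.000e-02] F [-0.9 -0.6 -0.1] open 0.698 q [  5.  28. 102.   2.  57. -77.]
[[320.93874376 275.86199043]
 [320.83382808 252.46182034]]
N 12 translation [-0.054, 0.002, 0.387] dr [-0.001, -0.002, -0.0] max? 9.778225286208965 0.013609018293889417
ik [  5.  40. 107.   3.  41. -78.] 4.0975524723956344e-10 bottle base now (array([-129.8,   -0.5,  118.3]), 'lean', 0.2)
```

View pics/w10.png

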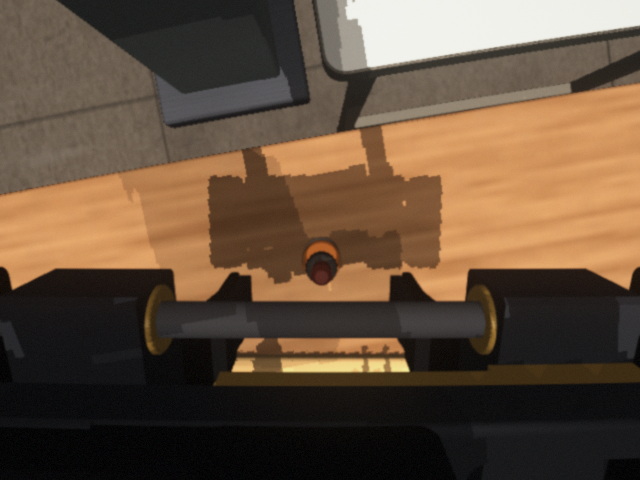

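Brown is at (321,275), exactly where predicted.

Emit:
arm_command:
  commands:
    - {"translation": [-0.054,0.002,0.387],"dr": [-0.001,-0.002,0],"jaw": 0.3}
    - {"translation": [-0.054,0.002,0.387],"dr": [-0.001,-0.002,0],"jaw": 0.3}
    - {"translation": [-0.054,0.002,0.387],"dr": [-0.001,-0.002,0],"jaw": 0.3}
    - {"translation": [-0.054,0.002,0.387],"dr": [-0.001,-0.002,0],"jaw": 0.3}
    - {"translation": [-0.054,0.002,0.387],"dr": [-0.001,-0.002,0],"jaw": 0.3}
    - {"translation": [-0.054,0.002,0.387],"dr": [-0.001,-0.002,0],"jaw": 0.3}
    - {"translation": [-0.054,0.002,0.387],"dr": [-0.001,-0.002,0],"jaw": 0.3}
    - {"translation": [-0.054,0.002,0.387],"dr": [-0.001,-0.002,0],"jaw": 0.3}
    - {"translation": [-0.054,0.002,0.387],"dr": [-0.001,-0.002,0],"jaw": 0.3}
    - {"translation": [-0.054,0.002,0.387],"dr": [-0.001,-0.002,0],"jaw": 0.3}
    - {"translation": [-0.054,0.002,0.387],"dr": [-0.001,-0.002,0],"jaw": 0.3}
    - {"translation": [-0.054,0.002,0.387],"dr": [-0.001,-0.002,0],"jaw": 0.3}

```text
time_s: 20.28
position: [0.4476, 0.1589, 0.0399]
tcp_rot: [[-0.976, 0.169, -0.136], [0.168, 0.986, 0.023], [0.138, -0.0, -0.99]]
force: [0.4, 0.2, 0.2]
opening: 0.7
```

Emit:
arm_command:
  commands:
    - {"translation": [0,0,0],"dr": [0,0,0],"jaw": 0.3}
    - {"translation": [0,0,0],"dr": [0,0,0],"jaw": 1}
    - {"translation": [0,0,0],"dr": [0,0,0],"jaw": 1}
    - {"translation": [0,0,0],"dr": [0,0,0],"jaw": 1}
    - {"translation": [0,0,0],"dr": [0,0,0],"jaw": 1}
    - {"translation": [0,0,0],"dr": [0,0,0],"jaw": 1}
    - {"translation": [0,0,0],"dr": [0,0,0],"jaw": 1}
    - {"translation": [0,0,0],"dr": [0,0,0],"jaw": 1}

```text
time_s: 20.95
position: [0.4477, 0.1589, 0.0413]
tcp_rot: [[-0.976, 0.169, -0.136], [0.168, 0.986, 0.023], [0.138, -0.0, -0.99]]
force: [0.5, -0.7, 1.9]
opening: 0.328
```

```bash
python3 - <<'E'
from h import *
st(); s=read_state(); T=np.eye(4);T[:3,:3]=s["tcp_rot"];T[:3,3]=s["position"]
off=np.load("offbrown.npy"); print("by old off",bnow(off))
B=np.eye(4);B[:3,:3]=rackR();b=T@off;B[:3,3]=[b[0,3],b[1,3],0]
off2=np.linalg.inv(T)@B; np.save("offbrown2.npy",off2)
bplan(rk(B[:3,3])+[0,0,60],0,6,off2)
E
```

```text
t 20.95 rack mm [-131.     0.4   41.3] err rot deg vs tilt30 [-1.000e-02 -3.792e+01 -1.000e-02] F [ 0.5 -0.7  1.9] open 0.328 q [  5.  40. 106.   3.  41. -78.]
by old off (array([-129.6,    0.4,    2.1]), 'lean', 0.0)
N 6 translation [0.055, -0.0, -0.396] dr [0.0, 0.0, -0.0] max? 9.999999999999998 1.453433131213833e-16
ik [  5.  33. 105.   3.  49. -77.] 5.730299449145302e-11 bottle base now (array([-129.6,    0.4,    0. ]), 'lean', 0.0)
```

Emit:
arm_command:
  commands:
    - {"translation": [0.028,0,-0.2],"dr": [0,0,0],"jaw": 1}
    - {"translation": [0.055,0,-0.396],"dr": [0,0,0],"jaw": 1}
    - {"translation": [0.055,0,-0.396],"dr": [0,0,0],"jaw": 1}
    - {"translation": [0.055,0,-0.396],"dr": [0,0,0],"jaw": 1}
    - {"translation": [0.055,0,-0.396],"dr": [0,0,0],"jaw": 1}
    - {"translation": [0.055,0,-0.396],"dr": [0,0,0],"jaw": 1}
    - {"translation": [0.055,0,-0.396],"dr": [0,0,0],"jaw": 1}
    - {"translation": [0,0,0],"dr": [0,0,0],"jaw": 1}

```text
time_s: 21.62
position: [0.4488, 0.1591, 0.1081]
tcp_rot: [[-0.977, 0.169, -0.132], [0.168, 0.986, 0.024], [0.135, 0.001, -0.991]]
force: [1.1, -0.2, -0.8]
opening: 0.322
```

```bash
python3 - <<'E'
from h import *
st(); off=np.load("offbrown2.npy")
bplan(onaxis(45,110,1),30,12,off)
E
```

```text
t 21.62 rack mm [-130.     0.7  108.1] err rot deg vs tilt30 [ 5.000e-02 -3.773e+01 -1.000e-02] F [ 1.1 -0.2 -0.8] open 0.322 q [  5.  33. 105.   3.  50. -77.]
N 12 translation [-0.205, 0.148, -0.208] dr [0.001, -0.414, 0.0] max? 8.176213322898755 2.4844932395090398
ik [ 14.  24. 111. -20.  26. -50.] 1.2112533198660458e-12 bottle base now (array([-128.5,    0.8,   66.9]), 'lean', 0.2)
```

Emit:
arm_command:
  commands:
    - {"translation": [-0.205,0.148,-0.208],"dr": [0.001,-0.414,0],"jaw": 1}
    - {"translation": [-0.205,0.148,-0.208],"dr": [0.001,-0.414,0],"jaw": 1}
    - {"translation": [-0.205,0.148,-0.208],"dr": [0.001,-0.414,0],"jaw": 1}
    - {"translation": [-0.205,0.148,-0.208],"dr": [0.001,-0.414,0],"jaw": 1}
    - {"translation": [-0.205,0.148,-0.208],"dr": [0.001,-0.414,0],"jaw": 1}
    - {"translation": [-0.205,0.148,-0.208],"dr": [0.001,-0.414,0],"jaw": 1}
    - {"translation": [-0.205,0.148,-0.208],"dr": [0.001,-0.414,0],"jaw": 1}
    - {"translation": [-0.205,0.148,-0.208],"dr": [0.001,-0.414,0],"jaw": 1}
    - {"translation": [-0.205,0.148,-0.208],"dr": [0.001,-0.414,0],"jaw": 1}
    - {"translation": [-0.205,0.148,-0.208],"dr": [0.001,-0.414,0],"jaw": 1}
    - {"translation": [-0.205,0.148,-0.208],"dr": [0.001,-0.414,0],"jaw": 1}
    - {"translation": [-0.205,0.148,-0.208],"dr": [0.001,-0.414,0],"jaw": 1}

```text
time_s: 22.62
position: [0.5085, 0.1936, 0.1735]
tcp_rot: [[-0.914, 0.17, 0.368], [0.157, 0.985, -0.065], [-0.373, -0.002, -0.928]]
force: [-0.9, 0.2, -1.1]
opening: 0.331
```

Emit:
arm_command:
  commands:
    - {"translation": [0,0,0],"dr": [0,0,0],"jaw": 1}
    - {"translation": [0,0,0],"dr": [0,0,0],"jaw": 1}

```text
time_s: 22.78
position: [0.508, 0.1936, 0.1732]
tcp_rot: [[-0.916, 0.169, 0.365], [0.156, 0.986, -0.064], [-0.371, -0.002, -0.929]]
force: [-0.4, -0.3, -1.2]
opening: 0.326
```

```bash
python3 - <<'E'
from h import *
st(); off=np.load("offbrown2.npy"); snap("w11")
bplan(onaxis(45,30,1),30,8,off)
E
```

```text
t 22.78 rack mm [-77.5  44.8 173.2] err rot deg vs tilt30 [-0.09 -8.24  0.07] F [-0.4 -0.3 -1.2] open 0.326 q [ 14.  25. 111. -20.  26. -50.]
N 8 translation [-0.067, 0.002, 0.386] dr [-0.002, -0.007, 0.001] max? 9.788250628310111 0.04263150910477135
ik [ 12.  34. 109. -26.  18. -45.] 9.992007221626409e-14 bottle base now (array([-55.6,  44.6, 137.9]), 'lean', 29.7)
```

View pics/w11.png

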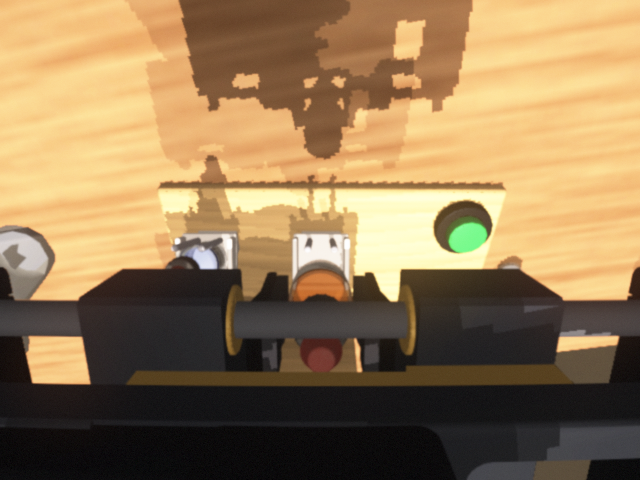

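Brown is centred over the left tray (320,270), and blue is seated at (200,255). I'll insert.

Emit:
arm_command:
  commands:
    - {"translation": [-0.067,0.002,0.386],"dr": [-0.002,-0.007,0.001],"jaw": 1}
    - {"translation": [-0.067,0.002,0.386],"dr": [-0.002,-0.007,0.001],"jaw": 1}
    - {"translation": [-0.067,0.002,0.386],"dr": [-0.002,-0.007,0.001],"jaw": 1}
    - {"translation": [-0.067,0.002,0.386],"dr": [-0.002,-0.007,0.001],"jaw": 1}
    - {"translation": [-0.067,0.002,0.386],"dr": [-0.002,-0.007,0.001],"jaw": 1}
    - {"translation": [-0.067,0.002,0.386],"dr": [-0.002,-0.007,0.001],"jaw": 1}
    - {"translation": [-0.067,0.002,0.386],"dr": [-0.002,-0.007,0.001],"jaw": 1}
    - {"translation": [-0.067,0.002,0.386],"dr": [-0.002,-0.007,0.001],"jaw": 1}
    - {"translation": [0,0,0],"dr": [0,0,0],"jaw": 1}
    - {"translation": [0,0,0],"dr": [0,0,0],"jaw": 1}

```text
time_s: 23.67
position: [0.5494, 0.1866, 0.106]
tcp_rot: [[-0.913, 0.17, 0.371], [0.157, 0.985, -0.064], [-0.376, -0.0, -0.926]]
force: [0.1, -0.4, -1.0]
opening: 0.326
```

```bash
python3 - <<'E'
from h import *
st(); off=np.load("offbrown2.npy")
bplan(onaxis(45,3,0.5),30,5,off)
E
```

```text
t 23.67 rack mm [-35.5  44.9 106. ] err rot deg vs tilt30 [-0.03 -7.89 -0.04] F [ 0.1 -0.4 -1. ] open 0.326 q [ 12.  34. 109. -26.  18. -44.]
N 5 translation [-0.024, 0.0, 0.209] dr [-0.001, 0.001, -0.001] max? 5.257990923688342 0.009440171786457844
ik [ 11.  37. 108. -29.  16. -42.] 4.3021142204224816e-15 bottle base now (array([-13.6,  44.9,  70.9]), 'lean', 30.0)
```

Emit:
arm_command:
  commands:
    - {"translation": [-0.024,0,0.209],"dr": [-0.001,0.001,-0.001],"jaw": 1}
    - {"translation": [-0.024,0,0.209],"dr": [-0.001,0.001,-0.001],"jaw": 1}
    - {"translation": [-0.024,0,0.209],"dr": [-0.001,0.001,-0.001],"jaw": 1}
    - {"translation": [-0.024,0,0.209],"dr": [-0.001,0.001,-0.001],"jaw": 1}
    - {"translation": [-0.024,0,0.209],"dr": [-0.001,0.001,-0.001],"jaw": 1}
    - {"translation": [0,0,0],"dr": [0,0,0],"jaw": 1}

```text
time_s: 24.17
position: [0.5622, 0.1846, 0.0828]
tcp_rot: [[-0.913, 0.169, 0.371], [0.157, 0.986, -0.063], [-0.376, 0.0, -0.926]]
force: [-0.3, 0.1, -1.3]
opening: 0.325
```

```bash
python3 - <<'E'
from h import *
st(); off=np.load("offbrown2.npy")
bplan(onaxis(45,1,0),30,2,off)
E
```

```text
t 24.17 rack mm [-22.6  45.   82.8] err rot deg vs tilt30 [ 0.02 -7.89 -0.01] F [-0.3  0.1 -1.3] open 0.325 q [ 11.  37. 108. -29.  16. -42.]
N 2 translation [0.01, -0.001, 0.037] dr [0.002, 0.002, 0.0] max? 0.9547149629745024 0.01699213056053236
ik [ 11.  37. 108. -29.  16. -42.] 1.0880185641326534e-13 bottle base now (array([-0.7, 45.1, 47.8]), 'lean', 30.0)
```

Emit:
arm_command:
  commands:
    - {"translation": [0.01,0,0.04],"dr": [0,0,0],"jaw": 1}
    - {"translation": [0.01,0,0.04],"dr": [0,0,0],"jaw": 1}
    - {"translation": [0,0,0],"dr": [0,0,0],"jaw": 1}

```text
time_s: 24.42
position: [0.5625, 0.1846, 0.0818]
tcp_rot: [[-0.913, 0.169, 0.372], [0.157, 0.986, -0.063], [-0.378, 0.001, -0.926]]
force: [0.4, -1.6, -0.3]
opening: 0.323
```

Emit:
arm_command:
  commands:
    - {"translation": [0.003,0,0.04],"dr": [0,0,0],"jaw": 1}
    - {"translation": [0,0,0],"dr": [0,0,0],"jaw": 1}

```text
time_s: 24.58
position: [0.5629, 0.1846, 0.081]
tcp_rot: [[-0.912, 0.169, 0.373], [0.157, 0.986, -0.063], [-0.378, 0.001, -0.926]]
force: [0.7, -0.8, -0.1]
opening: 0.321
```

```bash
python3 - <<'E'
from h import *
st(); print(bnow(np.load("offbrown2.npy")),bnow(np.load("offbrown.npy")))
E
```

```text
t 24.58 rack mm [-21.8  45.2  81. ] err rot deg vs tilt30 [ 0.05 -7.8  -0.01] F [ 0.7 -0.8 -0.1] open 0.321 q [ 11.  37. 108. -30.  16. -42.]
(array([ 0.1, 45.3, 46.1]), 'lean', 30.1) (array([-1. , 45.3, 47.9]), 'lean', 30.2)
```

Emit:
arm_command:
  commands:
    - {"translation": [-0.003,0,0.04],"dr": [0,0,0],"jaw": 1}
    - {"translation": [0,0,0],"dr": [0,0,0],"jaw": 1}

```text
time_s: 24.75
position: [0.5634, 0.1846, 0.0801]
tcp_rot: [[-0.912, 0.169, 0.373], [0.157, 0.986, -0.063], [-0.378, 0.001, -0.926]]
force: [1.2, -0.4, 1.5]
opening: 0.325
```

Emit:
arm_command:
  commands:
    - {"translation": [0,0,0],"dr": [0,0,0],"jaw": 0.4}
    - {"translation": [0,0,0],"dr": [0,0,0],"jaw": 0.3}
    - {"translation": [0,0,0],"dr": [0,0,0],"jaw": 0.3}
    - {"translation": [0,0,0],"dr": [0,0,0],"jaw": 0.3}
    - {"translation": [0,0,0],"dr": [0,0,0],"jaw": 0.3}
    - {"translation": [0,0,0],"dr": [0,0,0],"jaw": 0.3}

```text
time_s: 25.25
position: [0.5628, 0.1846, 0.0797]
tcp_rot: [[-0.913, 0.169, 0.371], [0.157, 0.986, -0.063], [-0.377, 0.001, -0.926]]
force: [-0.2, -0.3, -0.3]
opening: 0.664
```

Emit:
arm_command:
  commands:
    - {"translation": [0.035,0,-0.25],"dr": [0,0,0],"jaw": 0.3}
    - {"translation": [0.069,0,-0.495],"dr": [0,0,0],"jaw": 0.3}
    - {"translation": [0.069,0,-0.495],"dr": [0,0,0],"jaw": 0.3}
    - {"translation": [0.069,0,-0.495],"dr": [0,0,0],"jaw": 0.3}
    - {"translation": [0.069,0,-0.495],"dr": [0,0,0],"jaw": 0.3}
    - {"translation": [0.069,0,-0.495],"dr": [0,0,0],"jaw": 0.3}
    - {"translation": [0.069,0,-0.495],"dr": [0,0,0],"jaw": 0.3}
    - {"translation": [0.069,0,-0.495],"dr": [0,0,0],"jaw": 0.3}
    - {"translation": [0.069,0,-0.495],"dr": [0,0,0],"jaw": 0.3}
    - {"translation": [0,0,0],"dr": [0,0,0],"jaw": 0.3}

```text
time_s: 26.08
position: [0.5096, 0.1942, 0.1747]
tcp_rot: [[-0.912, 0.168, 0.375], [0.156, 0.986, -0.062], [-0.38, 0.002, -0.925]]
force: [0.1, 0.3, -0.1]
opening: 0.7
```

```bash
python3 - <<'E'
from h import *
st(); snap("w12"); overlay("w12",(-45,45),(140,150,340,310))
C=np.load("pics/w12_T.npy"); d=np.load("pics/w12_d.npy"); m=camera_model("wrist"); K=m["intrinsics"]
im=cv2.imread("pics/w12.png").astype(int); g=(im[:,:,1]>im[:,:,2]+60)&(im[:,:,1]>im[:,:,0]+60)
v,u=np.nonzero(g&(d>0)); P=[]
s=np.c_[(u-K[0,2])/K[0,0],(v-K[1,2])/K[1,1]]; 
for _ in range(1): s=s/(1+m["k1"]*(s**2).sum(1,keepdims=True))
c=np.c_[s*d[v,u][:,None],d[v,u]]; W=c@C[:3,:3].T+C[:3,3]
print(len(u),u.mean(),v.mean(),np.median(W,0),rk(np.median(W,0)),(W[:,:2].max(0)+W[:,:2].min(0))/2,np.ptp(W,axis=0))
E
```

```text
t 26.08 rack mm [-76.   45.5 174.7] err rot deg vs tilt30 [ 0.15 -7.66  0.  ] F [ 0.1  0.3 -0.1] open 0.7 q [ 14.  25. 111. -21.  25. -49.]
887 465.1995490417136 232.24915445321307 [0.59230053 0.2999847  0.03375325] [-12.39855625 163.84899981  33.75325204] [0.59440093 0.30073655] [0.03152011 0.03069844 0.01119253]
```

View pics/w12o.png

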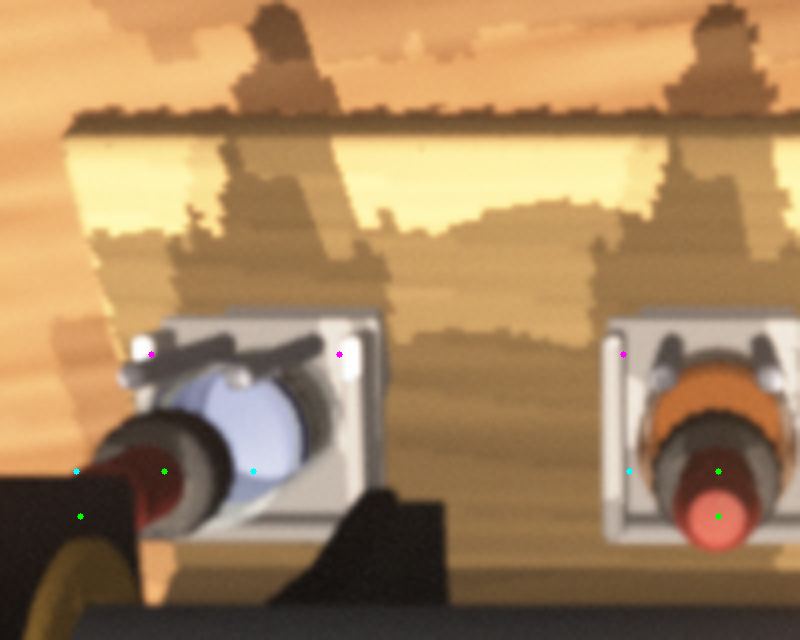

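View pics/w12.png

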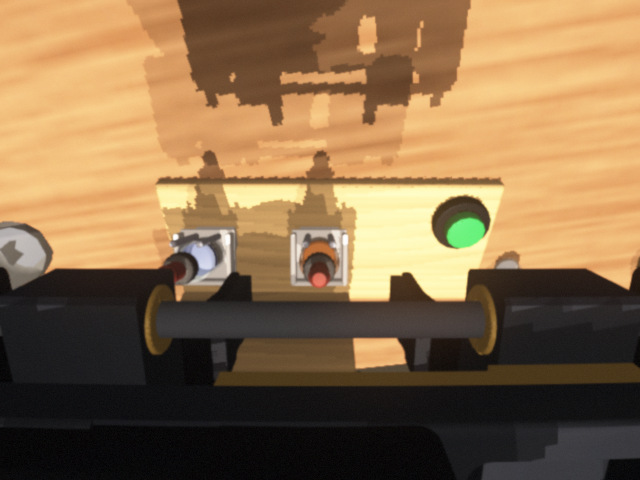

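```bash
cat >> h.py <<'E'
EDGE=np.array([.0095,0,.008])
def eplan(P,L,N):
    M=tilt(L); p=np.array(P)-M@EDGE; plan(p,M,N); q,e=ik(p,M,np.array(read_state()["joint_positions"])); print("ik",np.round(q),e)
    s=read_state(); print("edge now",np.array(s["position"])+np.array(s["tcp_rot"])@EDGE)
E
python3 - <<'E'
from h import *
eplan([.593,.300,.12],22,10)
q,e=ik(np.array([.593,.300,.027])-tilt(22)@EDGE,tilt(22),np.array(read_state()["joint_positions"]));print(q,e)
E
```

```text
N 10 translation [-0.193, 0.474, 0.264] dr [0.002, 0.005, 0.0] max? 14.398243896398455 0.034123593153531355
ik [ 22.  36.  94. -22.  32. -42.] 1.0898124628057829e-14
edge now [0.50435874 0.194996   0.16280766]
[ 22.05805579  44.95416309  96.16555319 -30.57214051  22.83576051
 -31.5422768 ] 1.9012569296705806e-13
```

Emit:
arm_command:
  commands:
    - {"translation": [-0.193,0.474,0.264],"dr": [0.002,0.005,0],"jaw": 1}
    - {"translation": [-0.193,0.474,0.264],"dr": [0.002,0.005,0],"jaw": 1}
    - {"translation": [-0.193,0.474,0.264],"dr": [0.002,0.005,0],"jaw": 1}
    - {"translation": [-0.193,0.474,0.264],"dr": [0.002,0.005,0],"jaw": 1}
    - {"translation": [-0.193,0.474,0.264],"dr": [0.002,0.005,0],"jaw": 1}
    - {"translation": [-0.193,0.474,0.264],"dr": [0.002,0.005,0],"jaw": 1}
    - {"translation": [-0.193,0.474,0.264],"dr": [0.002,0.005,0],"jaw": 1}
    - {"translation": [-0.193,0.474,0.264],"dr": [0.002,0.005,0],"jaw": 1}
    - {"translation": [-0.193,0.474,0.264],"dr": [0.002,0.005,0],"jaw": 1}
    - {"translation": [-0.193,0.474,0.264],"dr": [0.002,0.005,0],"jaw": 1}
    - {"translation": [0,0,0],"dr": [0,0,0],"jaw": 1}
    - {"translation": [0,0,0],"dr": [0,0,0],"jaw": 1}

```text
time_s: 27.13
position: [0.5986, 0.2985, 0.1279]
tcp_rot: [[-0.915, 0.169, 0.365], [0.157, 0.986, -0.065], [-0.371, -0.002, -0.929]]
force: [-0.2, -0.1, -0.6]
opening: 0.012
```

```bash
python3 - <<'E'
from h import *
st(); snap("w13"); C=np.load("pics/w13_T.npy"); print(proj(camera_model("wrist"),[[.593,.3,.034]],C))
eplan([.593,.300,.040],22,8)
E
```

```text
t 27.13 rack mm [ -5.9 163.4 127.9] err rot deg vs tilt30 [-0.11 -8.21  0.04] F [-0.2 -0.1 -0.6] open 0.012 q [ 22.  37.  94. -22.  32. -42.]
[[321.46005787 185.62615678]]
N 8 translation [0.142, 0.006, 0.358] dr [-0.003, -0.005, 0.0] max? 9.632874562959294 0.03472339989536597
ik [ 22.  44.  96. -29.  24. -33.] 6.314393452555578e-15
edge now [0.59235771 0.29896548 0.117078  ]
```

View pics/w13.png

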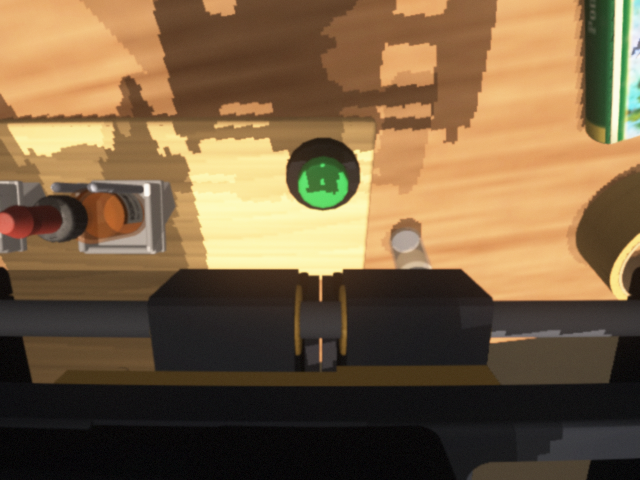

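Emit:
arm_command:
  commands:
    - {"translation": [0.142,0.006,0.358],"dr": [-0.003,-0.005,0],"jaw": 1}
    - {"translation": [0.142,0.006,0.358],"dr": [-0.003,-0.005,0],"jaw": 1}
    - {"translation": [0.142,0.006,0.358],"dr": [-0.003,-0.005,0],"jaw": 1}
    - {"translation": [0.142,0.006,0.358],"dr": [-0.003,-0.005,0],"jaw": 1}
    - {"translation": [0.142,0.006,0.358],"dr": [-0.003,-0.005,0],"jaw": 1}
    - {"translation": [0.142,0.006,0.358],"dr": [-0.003,-0.005,0],"jaw": 1}
    - {"translation": [0.142,0.006,0.358],"dr": [-0.003,-0.005,0],"jaw": 1}
    - {"translation": [0.142,0.006,0.358],"dr": [-0.003,-0.005,0],"jaw": 1}
    - {"translation": [0,0,0],"dr": [0,0,0],"jaw": 1}
    - {"translation": [0,0,0],"dr": [0,0,0],"jaw": 1}

```text
time_s: 28.02
position: [0.5992, 0.2994, 0.0506]
tcp_rot: [[-0.914, 0.169, 0.369], [0.156, 0.986, -0.063], [-0.375, 0.0, -0.927]]
force: [-0.4, -0.4, -0.1]
opening: 0.002
```

```bash
python3 - <<'E'
from h import *
st(); eplan([.593,.300,.030],22,4)
E
```

```text
t 28.02 rack mm [ -5.5 164.5  50.6] err rot deg vs tilt30 [ 0.02 -7.99  0.02] F [-0.4 -0.4 -0.1] open 0.002 q [ 22.  44.  96. -29.  24. -33.]
N 4 translation [0.039, -0.005, 0.088] dr [0.001, 0.001, 0.001] max? 2.400572572614733 0.007744893320541989
ik [ 22.  45.  96. -30.  23. -32.] 4.440892098500626e-15
edge now [0.59343666 0.30040768 0.03958229]
```

Emit:
arm_command:
  commands:
    - {"translation": [0.036,0,0.089],"dr": [0,0,0],"jaw": 1}
    - {"translation": [0.036,0,0.089],"dr": [0,0,0],"jaw": 1}
    - {"translation": [0.036,0,0.089],"dr": [0,0,0],"jaw": 1}
    - {"translation": [0,0,0],"dr": [0,0,0],"jaw": 1}

```text
time_s: 28.35
position: [0.6001, 0.2999, 0.0448]
tcp_rot: [[-0.913, 0.169, 0.372], [0.157, 0.986, -0.062], [-0.377, 0.002, -0.926]]
force: [-0.5, 0.4, 1.9]
opening: 0.004
```

Emit:
arm_command:
  commands:
    - {"translation": [0.036,0,0.089],"dr": [0,0,0],"jaw": 1}
    - {"translation": [0,0,0],"dr": [0,0,0],"jaw": 1}

```text
time_s: 28.52
position: [0.6001, 0.2999, 0.0425]
tcp_rot: [[-0.913, 0.169, 0.372], [0.157, 0.986, -0.062], [-0.377, 0.002, -0.926]]
force: [-0.5, -0.0, 2.9]
opening: 0.008
```

Emit:
arm_command:
  commands:
    - {"translation": [0.036,0,0.089],"dr": [0,0,0],"jaw": 1}
    - {"translation": [0,0,0],"dr": [0,0,0],"jaw": 1}

```text
time_s: 28.68
position: [0.6001, 0.2999, 0.04]
tcp_rot: [[-0.913, 0.168, 0.372], [0.157, 0.986, -0.062], [-0.377, 0.002, -0.926]]
force: [0.3, 0.6, 5.2]
opening: 0.01
```

Emit:
arm_command:
  commands:
    - {"translation": [0.018,0,0.045],"dr": [0,0,0],"jaw": 1}
    - {"translation": [0,0,0],"dr": [0,0,0],"jaw": 1}

```text
time_s: 28.85
position: [0.6002, 0.2999, 0.0391]
tcp_rot: [[-0.913, 0.169, 0.372], [0.157, 0.986, -0.062], [-0.377, 0.002, -0.926]]
force: [-1.5, -0.5, 6.2]
opening: 0.005
```

Emit:
arm_command:
  commands:
    - {"translation": [0.018,0,0.045],"dr": [0,0,0],"jaw": 1}
    - {"translation": [0,0,0],"dr": [0,0,0],"jaw": 1}

```text
time_s: 29.02
position: [0.6003, 0.2999, 0.0388]
tcp_rot: [[-0.912, 0.168, 0.373], [0.157, 0.986, -0.062], [-0.378, 0.002, -0.926]]
force: [-1.3, -0.6, 10.9]
opening: 0.006
```

Emit:
arm_command:
  commands:
    - {"translation": [0.018,0,0.045],"dr": [0,0,0],"jaw": 1}
    - {"translation": [0,0,0],"dr": [0,0,0],"jaw": 1}

```text
time_s: 29.18
position: [0.6003, 0.2999, 0.0386]
tcp_rot: [[-0.912, 0.168, 0.374], [0.157, 0.986, -0.062], [-0.379, 0.002, -0.925]]
force: [-4.6, -1.6, 16.5]
opening: 0.01
```

The hard stop came after about 6 mm of travel at 16 N. I'll lift off and back away.

Emit:
arm_command:
  commands:
    - {"translation": [-0.1,0,-0.25],"dr": [0,0,0],"jaw": 1}
    - {"translation": [-0.2,0,-0.5],"dr": [0,0,0],"jaw": 1}
    - {"translation": [-0.3,0,-0.7],"dr": [0,0,0],"jaw": 1}
    - {"translation": [-0.3,0,-0.7],"dr": [0,0,0],"jaw": 1}
    - {"translation": [-0.3,0,-0.7],"dr": [0,0,0],"jaw": 1}
    - {"translation": [-0.3,0,-0.7],"dr": [0,0,0],"jaw": 1}
    - {"translation": [-0.1,0,-0.9],"dr": [0,0,0],"jaw": 1}
    - {"translation": [0,0,-0.9],"dr": [0,0,0],"jaw": 1}
    - {"translation": [0,0,-0.9],"dr": [0,0,0],"jaw": 1}
    - {"translation": [0,0,-0.9],"dr": [0,0,0],"jaw": 1}
    - {"translation": [0,0,0],"dr": [0,0,0],"jaw": 1}
    - {"translation": [0,0,0],"dr": [0,0,0],"jaw": 1}

```text
time_s: 30.18
position: [0.5697, 0.3047, 0.2172]
tcp_rot: [[-0.913, 0.169, 0.372], [0.157, 0.986, -0.062], [-0.377, 0.002, -0.926]]
force: [-0.1, -0.4, 0.1]
opening: 0.013
```

```bash
python3 - <<'E'
from h import *
st(); snap("w14"); snap("s14","scene"); snap("t14","top")
im=cv2.imread("pics/t14.png")[170:290,200:360]; cv2.imwrite("pics/t14c.png",cv2.resize(im,None,fx=5,fy=5,interpolation=cv2.INTER_CUBIC))
for n in("0","14"):
  d=np.load(f"pics/top0.npy" if n=="0" else "pics/t14_d.npy"); m=camera_model("top");im=cv2.imread(f"pics/{'top0' if n=='0' else 't14'}.png").astype(int)
  g=(im[:,:,1]>im[:,:,2]+60)&(im[:,:,1]>im[:,:,0]+60);v,u=np.nonzero(g&(d>0)); k=(abs(u-232)<15)&(abs(v-232)<15); print(n,k.sum(),np.median(d[v[k],u[k]]) if k.any() else None)
E
```

```text
t 30.18 rack mm [-35.5 164.7 217.2] err rot deg vs tilt30 [ 0.11 -7.86 -0.01] F [-0.1 -0.4  0.1] open 0.013 q [ 24.  28.  93. -18.  41. -45.]
0 116 1.079429
14 62 1.0807183
```

View pics/w14.png

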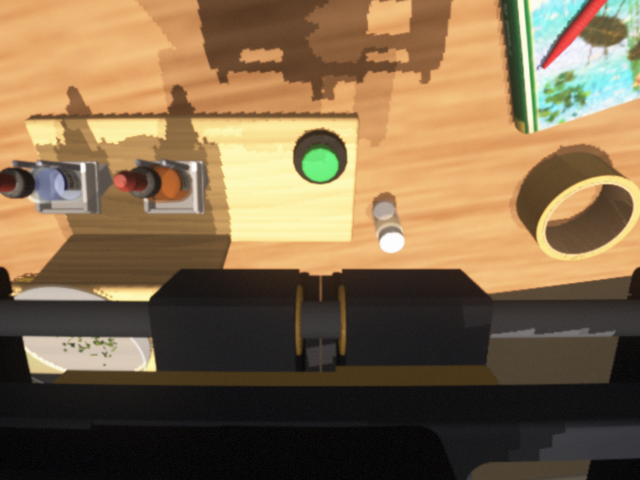

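View pics/t14c.png

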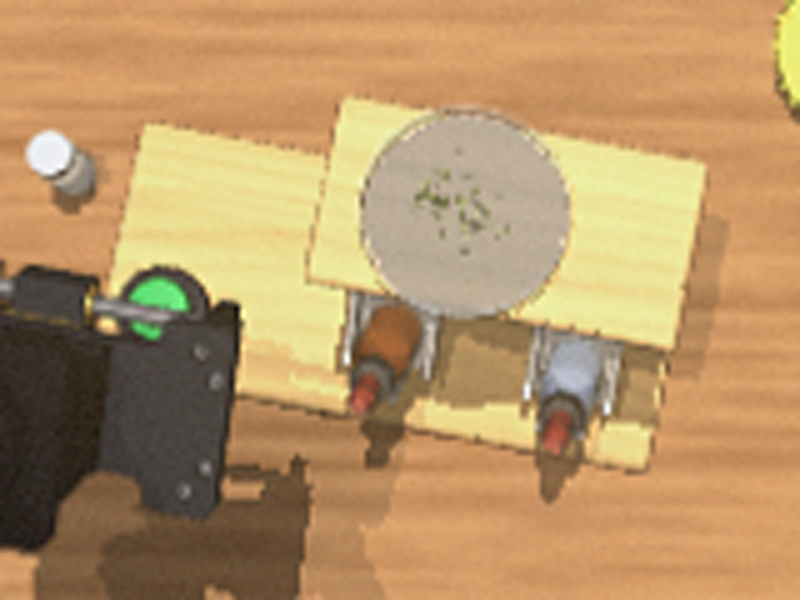

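The bulb tips are at crop pixels (363,393) and (555,435), the same as at the start but with the colours exchanged. The dish and vial haven't moved. I'll check the button height on matching pixels before handing in.

```bash
python3 - <<'E'
from h import *
a=np.load("pics/top0.npy");b=np.load("pics/t14_d.npy")
d=(b-a)[226:231,228:236]*1e3; print(np.round(d,1)); s=read_state(); print("bk check",np.abs((b-a)[190:225,255:345]).max(), "beaker",np.abs((b-a)[285:325,415:460]).max())
print(hand_in())
E
```

```text
[[-1.2 -1.2  2.3 -3.2 10.6  2.9  1.4 -4.3]
 [ 5.7  0.2  7.   3.8  0.9  2.7  1.1  1.2]
 [ 3.1 -2.5 -4.   2.2 -0.1  1.9 -2.   7.9]
 [ 8.  -1.  -1.6  1.2  1.6 -1.5 -5.7  0.5]
 [-8.6 -2.9  5.8  0.3  2.4  5.5 -4.1  0.2]]
bk check 1.1332698 beaker 1.1028339
the job is handed in; nothing more can be done
None
```

I swapped the two bottles, pressed and released the ready button, and handed the job in at about 30 s of the 67 s limit. `hand_in()` reports no verdict, so the result itself is unconfirmed.

- **Swap:** I stood brown upright on the free patch, moved blue from the left holder to the right one, then put brown in the left one. In the last wrist and top pictures each bottle sits where the other one was. Both bulb tips are at the original pixel positions with the colours exchanged.
- **Button:** I pressed with the closed fingertips down to a hard stop, about 6 mm at 16 N, then lifted off. The arm ended well clear, with about 0 N on the tool.
- **Dish and vial:** both look unmoved in the last top picture.

Two of my last checks were inconclusive:

- **Button height:** depth noise of several mm, averaging about +1 mm, was too coarse to prove the button was back within 1 mm. The wrist picture shows it raised.
- **Beaker and dish depth:** the depth comparison was spoiled by missing readings (differences over 1 m), so it confirmed nothing for the shelf area or the beaker. I did not check the beaker any other way, but the arm was never sent near it.

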